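# Stand the fallen polish bottle up in the roll-top cabinet and shut it

## Robot

A 6-joint arm with a two-finger parallel gripper is mounted at the origin on the work surface. World frame = base frame: x ahead of the robot, y to its left, z up, the work surface at z = 0. Lengths are in m, angles in rad, forces in N, time in s.
With the tool pointing down it reaches from about 0.375 to 0.925 m from the base axis. Payload 5.7 kg.
Tool frame: the origin (TCP) lies at the centre of the arm's flange, where the gripper is bolted on; the fingertips stand r.tip_reach ahead of it and the grasp point (between the pads) lies 155 mm ahead of it (r.tip_reach is the distance from the TCP to the fingertips, in m); z points along the fingers, x is the direction in which the jaws open and shut, and the axes are right-handed (so a half turn about z gives the same grasp; the last joint's range is limited). The gripper opens to 85 mm and grips with 20 to 120 N. Pads are 22 mm wide; open, the fingers measure 114 mm over their backs; the gripper's body (76 mm by 85 mm) begins 54 mm behind the grasp point. The pads swing forward as they close: fully open they stand 13 mm farther back than shut.
Start: joints at [-1.443, 0.359, 1.51, -0, 1.272, -0.115], TCP at [0.144, -0.582, 0.405] pointing down, gripper open.
Joint ranges: [-2.97, 2.97], [-1.01, 2.36], [0.21, 2.38], [-0.96, 4.11], [0.2, 2.71], [-2.98, 2.98]. Speed limits (rad/s): [2.39, 2.39, 3.14, 3.14, 3.14, 3.14].

## Interface

Orientations are given as a rotation vector (axis times angle).
In Python, from station import r gives the robot as it stands.
- The arm moves only by the tool step_arm, never from a script. Its argument "increments" is a list of rows, each a list of 7 numbers: the shift along the tool's x, y, z in m, then the turn, a rotation vector about the tool's x, y, z in degrees, then the finger opening in m, from 0 to 0.0854. In form: [[x, y, z, rx, ry, rz, claw], ...]. A call has 1 to 12 rows; each row shifts and turns the commanded pose from where the row before left it, along the tool's axes as they then stand; what a row does not reach is not made up. A row lasts 1/8 s, in which the tool goes at most 62.5 mm and 10.7 degrees, less where a joint would pass 70% of its speed; a pose out of reach is approached as far as the arm can. A call is refused whole if a number of a shift passes 0.0625 or a number of a turn 10.7, either way. A call with a gripper value outside its range is refused whole. The fingers move at their own pace and stop on an object; the grip force is fixed at half the most. Time passes only in rows, so rows that do not move let the fingers close. It gives the time, the measured TCP pose, the force and the opening at its end, in the units of the state.
- r.get_state(): the state, without advancing time (a new reading comes with each control period).
- r.camera(name): name is "scene" or "top" or "wrist"; returns a dict with "pixels" (384x512x3 uint8, blue, green, red), "fx", "fy", "cx", "cy" (pixels), "world_from_camera" (4x4, takes a point from camera to world coordinates). Camera axes: x right, y down, z forward; pixel columns grow to the right and rows downward; lengths in m; the calibration is good to about 2 mm. A picture is of the moment at which its call begins. There is no depth.
- r.close_job(): hands the job in, once; it reports no verdict.
The state is a dict: "time_s": time; "q": joint angles; "qd": joint speeds; "tau": joint torques, N m; "tcp_pos": TCP position; "ee_rot": TCP orientation; "contact_force": force on the tool from outside, world axes, zero at the start; "moment": the same for the moment, N m; "finger_gap": finger opening in m.
Only numpy, scipy, OpenCV 4.12 (cv2) and the standard library are available. Lean on these libraries where they do the work, as an engineer would, in place of code of your own. Each camera call takes 0.05 s, during which the arm holds its last target.

## Task

A bottle of polish has toppled in the front of the roll-top cabinet, with its foot poking out over the sill, so the cover cannot be shut. Roll the slatted cover all the way up, then stand the bottle upright on the cabinet floor in the front row, between its two standing twins and in line with them; do not drop it. Leave the other stock standing where it is, and finally roll the cover down fully shut.

Things in the scene. Friction and masses are not known exactly. Their poses are not given: they have to be found in the camera images.
- cabinet: roll-top cabinet, fixed: wooden base board 460 mm deep (x), 540 mm wide, 20 mm thick; clear half-disc ends (radius 222 mm, 500 mm apart inside), clear curved back. Origin: centre of the board's underside, on the table; x from the open front to the back, y to the left seen from the front, z up. Cabinet floor: the board's top, z = 20 mm; sill: its front edge, x = -230 mm
- cover (a joint): slatted wooden cover, a quarter-round shell, inner radius 200 mm, 494 mm wide; rolls on a round track about the line x = 0, z = 20 mm of the cabinet. Value in rad: 0 fully shut (lower edge on the sill), 1.5 all the way up (lower edge at the cabinet's top, front open). It stays where it is left; about 1 to 6 N at the handle moves it. Standing bottles fit under it, a bottle over the sill does not
- cover_grip (a point): middle of the cover's round aluminium bar handle, 12 mm thick, 200 mm long, parallel to the cabinet's y; its axis is 237 mm from the cover's axis of turning, with 20 mm clear between bar and slats, on two posts 85 mm either side. It stands 4 degrees above the cover's lower edge: 37 mm above the table when shut, 257 mm when all the way up
- polish_mid (a point): the fallen bottle: amber, 54 mm square for its lower 88 mm, then a round black cap 30 mm across; 120 mm high, about 0.2 kg, centre of mass 36 mm from the foot. It lies on a flat side on the cabinet floor, foot out over the sill, cap pointing into the cabinet within about 30 degrees of straight in. This point is its centre, 60 mm from the foot; z points from foot to cap, x and y square to its sides
- twin_left_mid (a point): the left (cabinet's +y side) of the two standing bottles in the cabinet's front row, twin of the fallen one (54 mm square, 120 mm high, amber, cream label, black cap); this point is its centre, half-way up; z up to the cap, x and y parallel to the cabinet's within 6 degrees; not to be moved
- twin_right_mid (a point): the right (cabinet's -y side) of the two standing bottles in the cabinet's front row, twin of the fallen one (54 mm square, 120 mm high, amber, cream label, black cap); this point is its centre, half-way up; z up to the cap, x and y parallel to the cabinet's within 6 degrees; not to be moved
- tub1_mid (a point): white screw-lid tub of cork grease standing in the back row of the cabinet, 52 mm across, 48 mm high; this point is its centre; it is not to be moved
- tub2_mid (a point): blue screw-lid tub of cork grease standing in the back row of the cabinet, 52 mm across, 48 mm high; this point is its centre; it is not to be moved
- tub3_mid (a point): white screw-lid tub of cork grease standing in the back row of the cabinet, 52 mm across, 48 mm high; this point is its centre; it is not to be moved
There are look-alikes about, which are no part of the job. Leave any blue or yellow look-alike of the part that bears polish_mid alone. Leave any blue look-alike of the part that bears twin_right_mid alone.

How it is judged:
By the outcome, as a careful person would: the job done as asked, in the order asked, and still so for the second after the job is handed in, with the robot touching nothing.
It also fails if it takes over 67 s, if anything falls off the work surface, if the arm or the gripper's body presses on something with over 40 N, if the wrist force passes 120 N, or if a joint passes its speed limit or range.

## Working session

There is one attempt and no reset: what is moved stays moved. The work goes in short steps, Python scripts to look and compute and a tool call to move; the robot and the scene stay as the last step left them, time stands still between calls to the robot, and variables do not carry over. Pictures are saved under pics/ and viewed, and the job is handed in when it is done.

Besides the shell and the picture viewer there is one more tool, called after "Request:" as name([rows], argument=value, ...), one row to a line, values as JSON. step_arm: Moves the arm, as the interface text tells. Its arguments: {"type":"object","properties":{"increments":{"type":"array"}},"required":["increments"]}

```bash
ls; mkdir -p pics
python3 - <<'E'
from station import r
import cv2,json
s=r.get_state();print(s);print(r.tip_reach)
for n in("scene","top","wrist"):
    c=r.camera(n);cv2.imwrite(f"pics/{n}0.png",c["pixels"]);print(n,c["fx"],c["fy"],c["cx"],c["cy"],c["world_from_camera"])
E
```

```text
pics
{'time_s': 0.0, 'q': array([-1.44309217e+00,  3.59485955e-01,  1.51146930e+00, -1.30535715e-08,
        1.27252178e+00, -1.15121830e-01]), 'qd': array([ 0.00039651, -0.00070531,  0.0002666 , -0.00052847,  0.00113044,
       -0.00088269]), 'tau': array([ 1.69753021e-03, -5.27628279e+01, -2.78624940e+01, -1.23695581e-04,
        1.30617528e-02,  1.84497111e-05]), 'tcp_pos': array([ 0.14419861, -0.58201902,  0.40385061]), 'ee_rot': array([-2.47309472e+00,  1.93522221e+00,  2.10528400e-03]), 'contact_force': array([ 0.52465977, -0.55200929, -0.30307559]), 'moment': array([ 0.00917881, -0.05073074,  0.01302433]), 'finger_gap': 0.08567654764377505}
0.1734
scene 403.80120895719745 403.80120895719745 260.2757497818506 193.79961849806168 [[ 0.87769037  0.45315023 -0.15593104  0.69274236]
 [ 0.4792206  -0.82808971  0.29088667 -0.21316091]
 [ 0.00269047 -0.3300338  -0.94396528  0.78376498]
 [ 0.          0.          0.          1.        ]]
top 354.8528831678981 354.8528831678981 259.9533940888699 188.37633124314993 [[ 1.77889774e-02 -9.67491032e-01  2.52278925e-01  4.16229960e-01]
 [-9.99830176e-01 -1.84279722e-02 -1.70214306e-04  1.28530231e-02]
 [ 4.81366984e-03 -2.52233054e-01 -9.67654543e-01  7.29753075e-01]
 [ 0.00000000e+00  0.00000000e+00  0.00000000e+00  1.00000000e+00]]
wrist 342.1564582478314 342.1564582478314 255.05474754266757 189.94849365975497 [[ 0.2416856  -0.9349371  -0.25977043  0.20931697]
 [-0.97035315 -0.23332837 -0.06302888 -0.56656556]
 [-0.00168377  0.26730223 -0.96361127  0.3736582 ]
 [ 0.          0.          0.          1.        ]]
```

View pics/scene0.png

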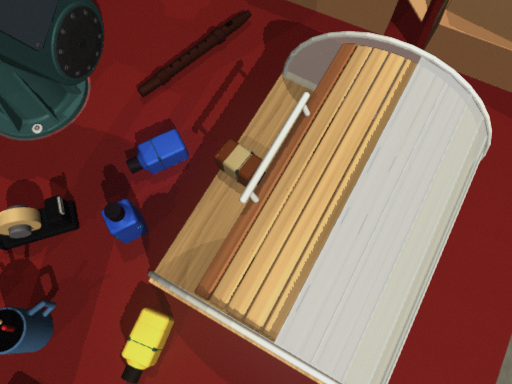

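View pics/top0.png

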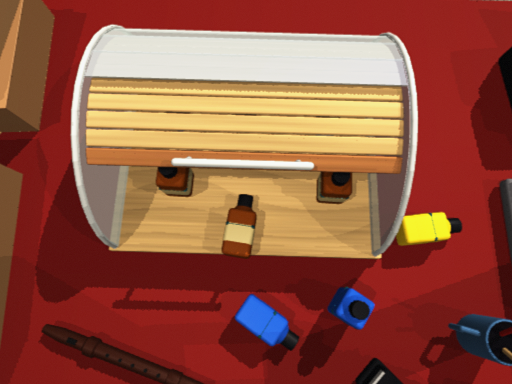

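View pics/wrist0.png

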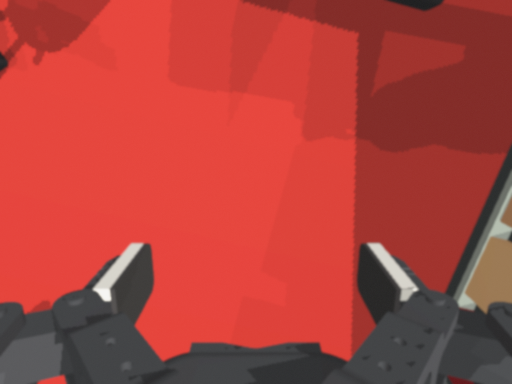

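```bash
cat > h.py <<'E'
import numpy as np,cv2
from scipy.spatial.transform import Rotation as R
from station import r
def ray(c,u,v):
    T=np.array(c["world_from_camera"]);d=T[:3,:3]@np.array([(u-c["cx"])/c["fx"],(v-c["cy"])/c["fy"],1]);return T[:3,3],d
def atz(c,u,v,z):
    o,d=ray(c,u,v);return o+d*(z-o[2])/d[2]
def proj(c,P):
    T=np.linalg.inv(np.array(c["world_from_camera"]));p=T[:3,:3]@np.asarray(P,float)+T[:3,3]
    return np.array([c["cx"]+c["fx"]*p[0]/p[2],c["cy"]+c["fy"]*p[1]/p[2]])
def crop(img,x0,y0,x1,y1,k,name):
    cv2.imwrite("pics/"+name,cv2.resize(img[y0:y1,x0:x1],None,fx=k,fy=k,interpolation=cv2.INTER_CUBIC))
E
python3 - <<'E'
from h import *
import cv2
t=cv2.imread("pics/top0.png");s=cv2.imread("pics/scene0.png")
crop(t,70,140,270,290,4,"t_a.png");crop(t,240,140,440,290,4,"t_b.png");crop(s,140,20,340,170,4,"s_a.png")
E
```

```text
(no output)
```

View pics/t_a.png

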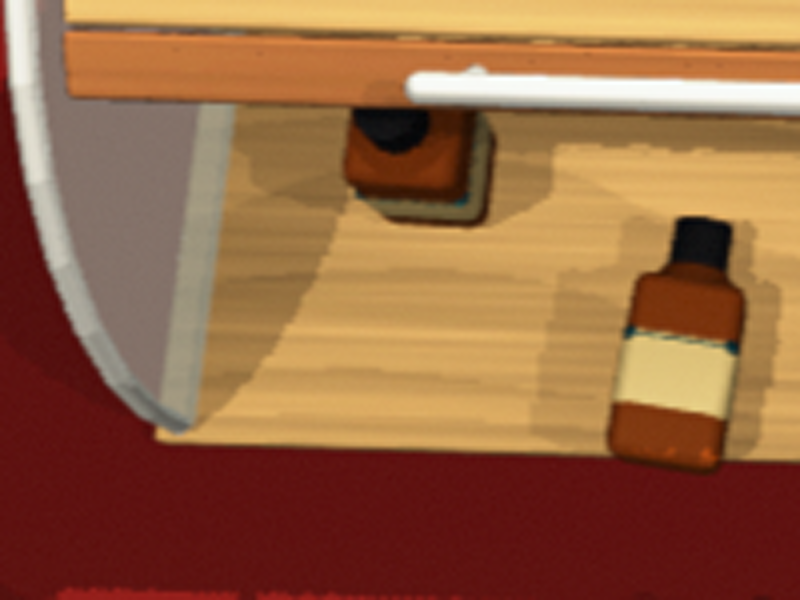

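View pics/t_b.png

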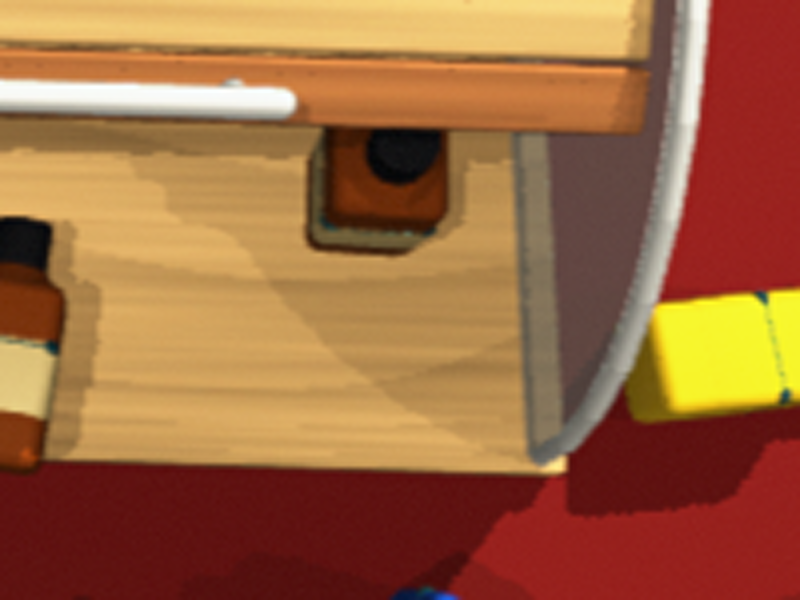

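View pics/s_a.png

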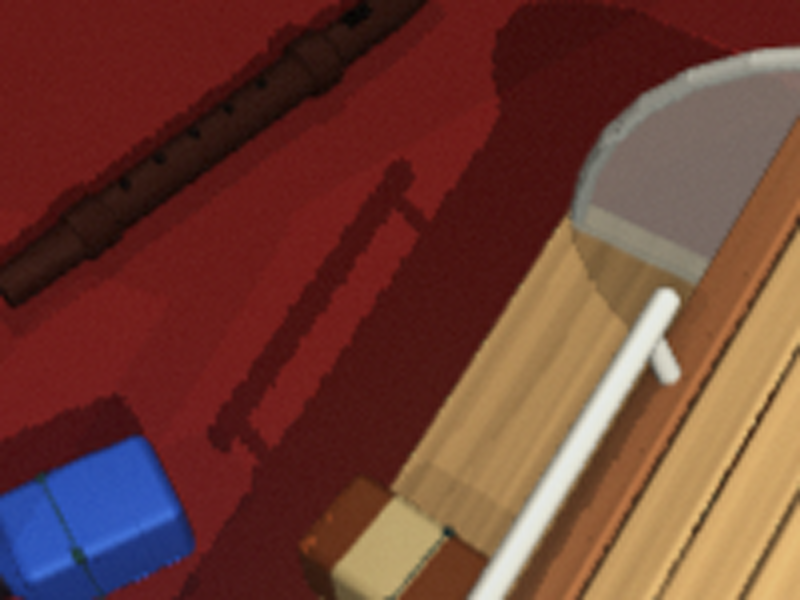

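```bash
cat >> h.py <<'E'
def cams():
    import pickle,os
    if not os.path.exists("cams.pkl"):
        pickle.dump({n:{k:v for k,v in r.camera(n).items() if k!="pixels"} for n in("scene","top")},open("cams.pkl","wb"))
    return pickle.load(open("cams.pkl","rb"))
def tri(obs):
    A=[];b=[]
    for c,u,v in obs:
        o,d=ray(c,u,v);d=d/np.linalg.norm(d);M=np.eye(3)-np.outer(d,d);A.append(M);b.append(M@o)
    A=np.vstack(A);b=np.hstack(b);x,*_=np.linalg.lstsq(A,b,rcond=None);return x,np.linalg.norm(A@x-b)
E
python3 - <<'E'
from h import *
C=cams();T=C["top"];S=C["scene"]
L=atz(T,108.8,250,.02);Rr=atz(T,381.8,258.2,.02);print(L,Rr,np.linalg.norm(L-Rr))
yv=(L-Rr);yv[2]=0;yv/=np.linalg.norm(yv);yaw=np.arctan2(-yv[0],yv[1]);xv=np.array([np.cos(yaw),np.sin(yaw),0])
o=(L+Rr)/2+.23*xv;o[2]=0;print("cab",o,np.degrees(yaw))
toc=lambda P:np.array([(P-o)@xv,(P-o)@yv,P[2]])
a=tri([(T,174.5,161.5),(S,306.2,97)]);b=tri([(T,312,165.7),(S,244,199)])
for p in(a,b):print(p, toc(p[0]))
m=toc((a[0]+b[0])/2);print("grip",m,"R",np.hypot(m[0],m[2]-.02),"ang",np.degrees(np.arctan2(m[2]-.02,-m[0])))
# scene sill corner check: left scene (140+575/4?..)
print("sc corner", atz(S,152,277,.02),proj(S,L),proj(S,Rr))
f=lambda u,v,z:(np.round(atz(T,u,v,z),4),np.round(toc(atz(T,u,v,z)),4))
print("fallen top face foot L,R", f(70+612/4,140+450/4,.074),f(70+718/4,140+465/4,.074))
print("shoulder L,R", f(70+640/4,140+280/4,.074),f(70+745/4,140+292/4,.074))
print("cap top", f(70+705/4,140+220/4,.047+.0))
# twins: base front corners at z=.02
print("twinL base", f(70+385/4,140+222/4,.02),f(70+485/4,140+225/4,.02))
print("twinL shoulder front", f(70+345/4,140+190/4,.108),f(70+465/4,140+203/4,.108))
print("twinR base", f(240+312/4,140+243/4,.02),f(240+405/4,140+252/4,.02))
print("twinR shoulder", f(240+330/4,140+217/4,.108),f(240+443/4,140+230/4,.108))
E
```

```text
[0.46993356 0.30873971 0.02      ] [ 0.46376143 -0.22971733  0.02      ] 0.538492414187357
cab [0.69683239 0.03687496 0.        ] -0.65673116865047
(array([0.58660454, 0.14070518, 0.22343764]), np.float64(0.0019305975063386427)) [-0.1114107   0.10255998  0.22343764]
(array([ 0.58355844, -0.0623246 ,  0.23068596]), np.float64(0.0023529513828668583)) [-0.11212949 -0.10049137  0.23068596]
grip [-0.11177009  0.0010343   0.2270618 ] R 0.23530223743575665 ang 61.64022601353754
sc corner [ 0.46806167 -0.21937107  0.02      ] [283.63263286  68.73444713] [146.97321389 280.81370587]
fallen top face foot L,R (array([0.4651, 0.0779, 0.074 ]), array([-0.2322,  0.0384,  0.074 ])) (array([0.4593, 0.0295, 0.074 ]), array([-0.2375, -0.0101,  0.074 ]))
shoulder L,R (array([0.5441, 0.0683, 0.074 ]), array([-0.153 ,  0.0296,  0.074 ])) (array([0.5393, 0.0188, 0.074 ]), array([-0.1573, -0.0198,  0.074 ]))
cap top (array([0.5802, 0.0396, 0.047 ]), array([-0.1167,  0.0014,  0.047 ]))
twinL base (array([0.5825, 0.2049, 0.02  ]), array([-0.1163,  0.1667,  0.02  ])) (array([0.5819, 0.1535, 0.02  ]), array([-0.1163,  0.1153,  0.02  ]))
twinL shoulder front (array([0.5764, 0.2004, 0.108 ]), array([-0.1223,  0.1621,  0.108 ])) (array([0.5714, 0.1457, 0.108 ]), array([-0.1267,  0.1074,  0.108 ]))
twinR base (array([ 0.5773, -0.1067,  0.02  ]), array([-0.1179, -0.145 ,  0.02  ])) (array([ 0.5735, -0.1542,  0.02  ]), array([-0.1211, -0.1925,  0.02  ]))
twinR shoulder (array([ 0.5695, -0.1003,  0.108 ]), array([-0.1257, -0.1386,  0.108 ])) (array([ 0.5645, -0.151 ,  0.108 ]), array([-0.1302, -0.1894,  0.108 ]))
```

```bash
cat >> h.py <<'E'
def log():
    import json
    s=r.get_state();open("log.jsonl","a").write(json.dumps({k:np.asarray(v).tolist() for k,v in s.items()})+"\n");return s
CAB=np.array([.6968,.0369,0.]);CYAW=np.radians(-.657)
CR=R.from_euler("z",CYAW)
def c2w(p):return CR.apply(np.asarray(p,float))+CAB
def w2c(p):return CR.inv().apply(np.asarray(p,float)-CAB)
def show():
    s=log();Rt=R.from_rotvec(s["ee_rot"]);M=Rt.as_matrix()
    print("t",s["time_s"],"tcp",np.round(s["tcp_pos"],4),"gap",round(s["finger_gap"],4),"F",np.round(s["contact_force"],1))
    print("x",np.round(M[:,0],3),"z",np.round(M[:,2],3),"q",np.round(s["q"],3),"tipcab",np.round(w2c(s["tcp_pos"]+.1734*M[:,2]),4))
    return s,Rt
def plan(pos,Rm,n=None):
    """total shift in start tool axes & turn; per-row equal increments (constant twist via screw)"""
    from scipy.linalg import logm
    s=r.get_state();Rt=R.from_rotvec(s["ee_rot"])
    rel=Rt.inv()*Rm;d=Rt.inv().apply(np.asarray(pos)-s["tcp_pos"])
    rv=np.degrees(rel.as_rotvec());n0=max(np.linalg.norm(d)/.0625,np.linalg.norm(rv)/10.7)
    print("shift(tool axes)",np.round(d,4),"turn deg",np.round(rv,2),"min rows",round(n0,1))
    n=n or int(np.ceil(n0))
    # rows with straight-line path: row i shift in then-current axes
    out=[]
    for i in range(n):
        Ri=R.from_rotvec(rel.as_rotvec()*i/n);out.append(np.round(np.r_[Ri.inv().apply(d/n),rv/n],4))
    for o in out:print(o.tolist())
def toolR(jawdir,zdir):
    z=np.array(zdir,float);z/=np.linalg.norm(z);x=np.array(jawdir,float);x-=z*(x@z);x/=np.linalg.norm(x)
    return R.from_matrix(np.c_[x,np.cross(z,x),z])
E
python3 - <<'E'
from h import *
show()
for y in(1,-1):
    plan([.525,.039,.388],toolR([0,y,0],[0,0,-1]))
E
```

```text
t 0.25 tcp [ 0.1442 -0.5822  0.4043] gap 0.0854 F [-0.9 -0.  -0.2]
x [ 0.24  -0.971 -0.001] z [-0.     0.001 -1.   ] q [-1.443  0.359  1.511  0.     1.272 -0.115] tipcab [-0.5455 -0.6253  0.2309]
shift(tool axes) [-0.5115 -0.519   0.0168] turn deg [-8.0000e-02 -0.0000e+00 -1.6609e+02] min rows 15.5
[-0.032, -0.0324, 0.001, -0.0048, -0.0001, -10.3806]
[-0.0256, -0.0377, 0.001, -0.0048, -0.0001, -10.3806]
[-0.0184, -0.0417, 0.001, -0.0048, -0.0001, -10.3806]
[-0.0106, -0.0443, 0.001, -0.0048, -0.0001, -10.3806]
[-0.0024, -0.0455, 0.001, -0.0048, -0.0001, -10.3806]
[0.0058, -0.0452, 0.001, -0.0048, -0.0001, -10.3806]
[0.0138, -0.0434, 0.001, -0.0048, -0.0001, -10.3806]
[0.0214, -0.0402, 0.001, -0.0048, -0.0001, -10.3806]
[0.0283, -0.0357, 0.001, -0.0048, -0.0001, -10.3806]
[0.0343, -0.03, 0.001, -0.0048, -0.0001, -10.3806]
[0.0391, -0.0233, 0.001, -0.0048, -0.0001, -10.3806]
[0.0427, -0.0159, 0.001, -0.0048, -0.0001, -10.3806]
[0.0448, -0.0079, 0.001, -0.0048, -0.0001, -10.3806]
[0.0455, 0.0003, 0.001, -0.0048, -0.0001, -10.3806]
[0.0447, 0.0085, 0.001, -0.0048, -0.0001, -10.3806]
[0.0425, 0.0164, 0.001, -0.0048, -0.0001, -10.3806]
shift(tool axes) [-0.5115 -0.519   0.0168] turn deg [-0.    0.05 13.91] min rows 11.7
[-0.0426, -0.0432, 0.0014, -0.0001, 0.0044, 1.1592]
[-0.0435, -0.0424, 0.0014, -0.0001, 0.0044, 1.1592]
[-0.0443, -0.0415, 0.0014, -0.0001, 0.0044, 1.1592]
[-0.0452, -0.0406, 0.0014, -0.0001, 0.0044, 1.1592]
[-0.046, -0.0397, 0.0014, -0.0001, 0.0044, 1.1592]
[-0.0468, -0.0387, 0.0014, -0.0001, 0.0044, 1.1592]
[-0.0475, -0.0378, 0.0014, -0.0001, 0.0044, 1.1592]
[-0.0483, -0.0368, 0.0014, -0.0001, 0.0044, 1.1592]
[-0.049, -0.0358, 0.0014, -0.0001, 0.0044, 1.1592]
[-0.0498, -0.0348, 0.0014, -0.0001, 0.0044, 1.1592]
[-0.0504, -0.0338, 0.0014, -0.0001, 0.0044, 1.1592]
[-0.0511, -0.0328, 0.0014, -0.0001, 0.0044, 1.1592]
```

Request:
step_arm([
  [-0.0426, -0.0432, 0.0014, 0, 0, 1.16, 0],
  [-0.0435, -0.0424, 0.0014, 0, 0, 1.16, 0],
  [-0.0443, -0.0415, 0.0014, 0, 0, 1.16, 0],
  [-0.0452, -0.0406, 0.0014, 0, 0, 1.16, 0],
  [-0.046, -0.0397, 0.0014, 0, 0, 1.16, 0],
  [-0.0468, -0.0387, 0.0014, 0, 0, 1.16, 0],
  [-0.0475, -0.0378, 0.0014, 0, 0, 1.16, 0],
  [-0.0483, -0.0368, 0.0014, 0, 0, 1.16, 0],
  [-0.049, -0.0358, 0.0014, 0, 0, 1.16, 0],
  [-0.0498, -0.0348, 0.0014, 0, 0, 1.16, 0],
  [-0.0504, -0.0338, 0.0014, 0, 0, 1.16, 0],
  [-0.0511, -0.0328, 0.0014, 0, 0, 1.16, 0],
])

```text
time_s: 1.75
tcp_pos: [0.5259, 0.0407, 0.388]
ee_rot: [-2.221, 2.222, -0.001]
contact_force: [0.3, -0.6, 0.2]
finger_gap: 0.0002
```

Run:
```python
from h import *
show()
c=r.camera("top");cv2.imwrite("pics/top1.png",c["pixels"]);c=r.camera("scene");cv2.imwrite("pics/scene1.png",c["pixels"])
```

```text
t 1.75 tcp [0.5259 0.0407 0.388 ] gap 0.0002 F [ 0.3 -0.6  0.2]
x [-0. -1.  0.] z [ 0.001 -0.    -1.   ] q [-0.054  0.272  1.687 -0.     1.182  1.518] tipcab [-0.1708  0.0018  0.2146]
```

View pics/scene1.png

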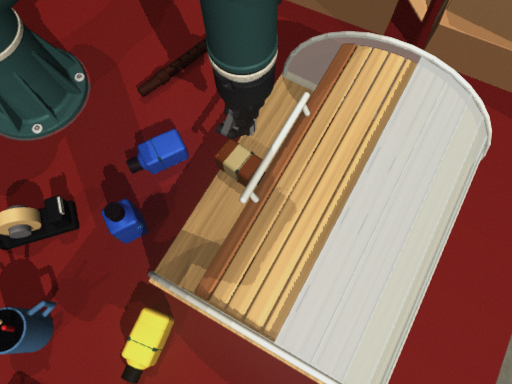

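Request:
step_arm([
  [0, -0.021, 0, 0, 0, 0, 0],
  [0, -0.021, 0, 0, 0, 0, 0],
  [0, -0.022, -0.012, 0, 0, 0, 0],
  [0, -0.02, -0.007, 0, 0, 0, 0],
  [0, -0.02, -0.0053, 0, 0, 0, 0],
  [0, -0.02, -0.0034, 0, 0, 0, 0],
  [0, -0.02, -0.0017, 0, 0, 0, 0],
  [0, -0.01, -0.0003, 0, 0, 0, 0],
  [0, 0, 0, 0, 0, 0, 0],
])

```text
time_s: 2.98
tcp_pos: [0.6789, 0.0381, 0.4171]
ee_rot: [2.22, -2.221, -0.002]
contact_force: [-0.9, -1.6, 0.2]
finger_gap: -0.0002
```

Run:
```python
from h import *
show()
c=r.camera("top");cv2.imwrite("pics/top2.png",c["pixels"]);c=r.camera("scene");cv2.imwrite("pics/scene2.png",c["pixels"])
```

```text
t 2.975 tcp [0.6789 0.0381 0.4171] gap -0.0002 F [-0.9 -1.6  0.2]
x [-0. -1.  0.] z [-0.002 -0.    -1.   ] q [-0.045  0.465  1.306 -0.     1.372  1.526] tipcab [-0.0182  0.001   0.2437]
```

View pics/scene2.png

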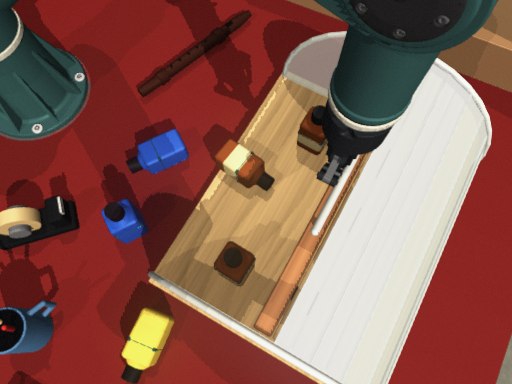

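Request:
step_arm([
  [0, -0.004, 0, 0, 0, 0, 0],
  [0, -0.003, 0, 0, 0, 0, 0],
  [0, -0.002, 0, 0, 0, 0, 0],
])

```text
time_s: 3.45
tcp_pos: [0.6822, 0.0386, 0.4171]
ee_rot: [2.212, -2.212, -0.019]
contact_force: [-28.6, -1.9, 16.2]
finger_gap: 0.0001
```

Run:
```python
from h import *
show()
```

```text
t 3.45 tcp [0.6822 0.0386 0.4171] gap 0.0001 F [-28.6  -1.9  16.2]
x [ 0.    -1.     0.001] z [-0.018 -0.001 -1.   ] q [-0.044  0.475  1.289 -0.002  1.395  1.527] tipcab [-0.0177  0.0013  0.2437]
```

Request:
step_arm([
  [0, 0.03, 0, 0, 0, 0, 0],
  [0, 0.06, 0, 0, 0, 0, 0.0854],
  [0, 0.06, -0.02, 0, 0, 0, 0.0854],
  [0.0, 0.06, -0.02, 0, 0, 0, 0.0854],
])

```text
time_s: 3.95
tcp_pos: [0.4775, 0.0388, 0.4574]
ee_rot: [-2.221, 2.221, -0.0]
contact_force: [0.2, -0.9, 0.9]
finger_gap: 0.0542
```

Run:
```python
from h import *
show()
for n in("top","scene","wrist"):
    c=r.camera(n);cv2.imwrite(f"pics/{n}3.png",c["pixels"])
    if n=="wrist":
        import pickle;pickle.dump({k:v for k,v in c.items() if k!="pixels"},open("w3.pkl","wb"))
t=cv2.imread("pics/top3.png");s=cv2.imread("pics/scene3.png")
crop(s,140,60,340,210,4,"s3a.png");crop(s,180,200,300,290,5,"s3b.png")
```

```text
t 3.95 tcp [0.4775 0.0388 0.4574] gap 0.0542 F [ 0.2 -0.9  0.9]
x [ 0. -1. -0.] z [ 0.  0. -1.] q [-0.063  0.134  1.686  0.     1.322  1.507] tipcab [-0.2192 -0.0005  0.284 ]
```

View pics/top3.png

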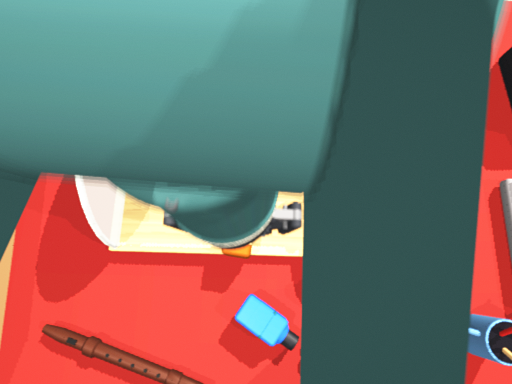

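View pics/s3a.png

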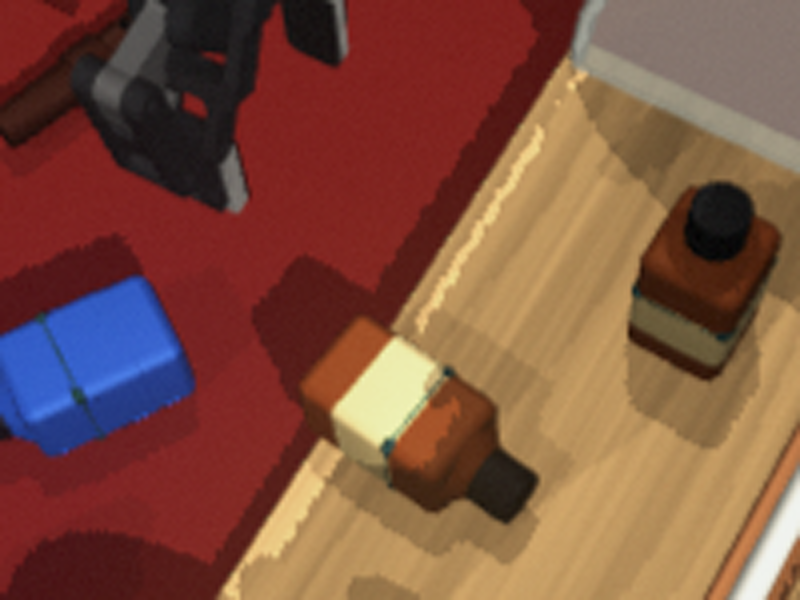

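View pics/wrist3.png

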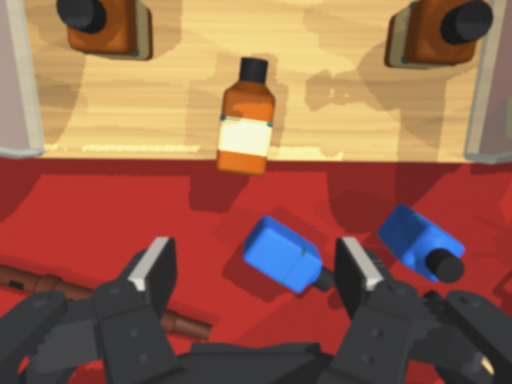

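View pics/s3b.png

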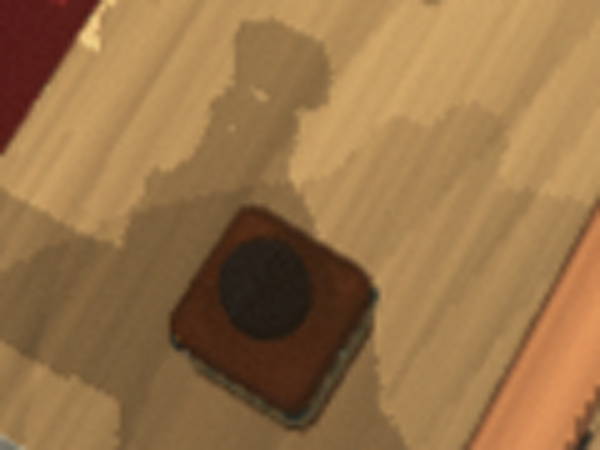

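Run:
```python
from h import *
import pickle
C=cams();S=C["scene"];T=C["top"];W=pickle.load(open("w3.pkl","rb"))
w=cv2.imread("pics/wrist3.png");crop(w,40,0,180,80,5,"w3a.png");crop(w,370,0,510,80,5,"w3b.png");crop(w,190,40,330,190,4,"w3c.png")
for n,u,v in(("L",320.5,112.5),("R",233,257.6)):
    print(n,"cap scene",w2c(atz(S,u,v,.14)))
for n,u,v in(("L",80,13),("R",467,20)): print(n,"cap wrist",w2c(atz(W,u,v,.14)))
print("sill wrist",[np.round(w2c(atz(W,u,v,.02)),4) for u,v in((45,157),(470,162))])
print("Lbase scene",w2c(atz(S,140+710/4,60+378/4,.02)),"fallen scene foot corners z.074",w2c(atz(S,140+362/4,60+318/4,.074)),w2c(atz(S,140+302/4,60+387/4,.074)))
```

```text
L cap scene [-0.09097038  0.13722891  0.14      ]
R cap scene [-0.09493111 -0.1686595   0.14      ]
L cap wrist [-0.09679434  0.13460999  0.14      ]
R cap wrist [-0.09778692 -0.16244088  0.14      ]
sill wrist [array([-0.231 ,  0.2524,  0.02  ]), array([-0.2304, -0.2616,  0.02  ])]
Lbase scene [-0.06880115  0.11734835  0.02      ] fallen scene foot corners z.074 [-0.22661431  0.0367631   0.074     ] [-0.23292407 -0.00910353  0.074     ]
```

View pics/w3a.png

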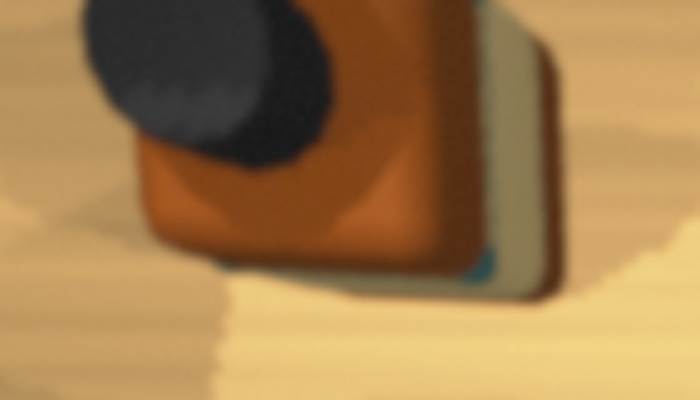

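View pics/w3b.png

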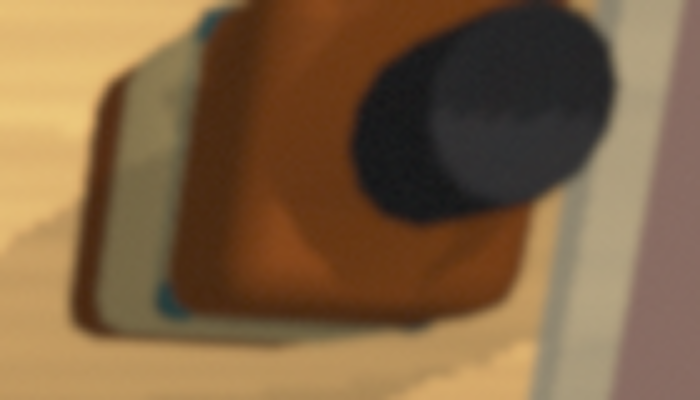

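View pics/w3c.png

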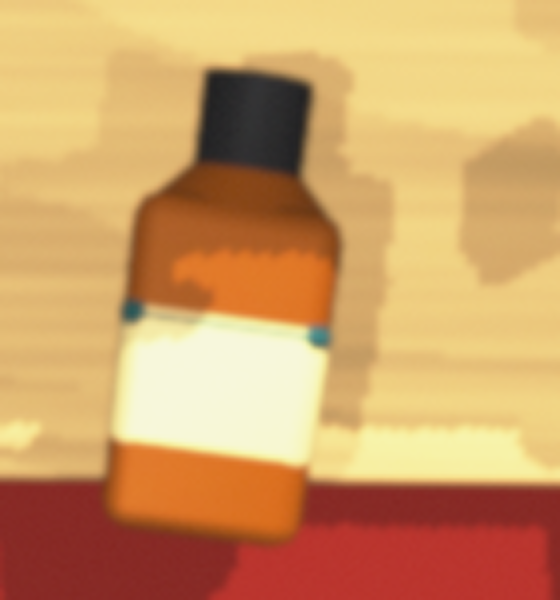

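Run:
```python
from h import *
import pickle
C=cams();S=C["scene"];T=C["top"];W=pickle.load(open("w3.pkl","rb"))
print(w2c(atz(W,40+177/5,50/5,.14)),w2c(atz(W,370+522/5,100/5,.14)))
print("base L",w2c(atz(W,40+555/5,297/5,.02)),"base R",w2c(atz(W,370+75/5,330/5,.02)))
for u,v in((107,515),(300,540),(138,210),(338,245)):print(w2c(atz(W,190+u/4,40+v/4,.074)))
print("side mid at z .047 silhouettes?",)
print("cap end",w2c(atz(W,190+260/4,40+72/4,.055)))
```

```text
[-0.09475751  0.13786558  0.14      ] [-0.09771231 -0.16813227  0.14      ]
base L [-0.11864075  0.11694207  0.02      ] base R [-0.1221666  -0.14604864  0.02      ]
[-0.23119661  0.0393575   0.074     ]
[-0.23730242 -0.01179763  0.074     ]
[-0.15352917  0.03032696  0.074     ]
[-0.16131643 -0.01974261  0.074     ]
side mid at z .047 silhouettes?
cap end [-0.11904913  0.00037956  0.055     ]
```

```bash
cat > fit.py <<'E'
from h import *
import json
from scipy.optimize import least_squares
D=[json.loads(l) for l in open("log.jsonl")]
def fk(q,p,):
    a1,L2,L3,o3,z0=p
    A=q[1];B=q[1]+q[2]
    return np.array([a1+L2*np.sin(A)+L3*np.sin(B)+o3*np.cos(B), z0+L2*np.cos(A)+L3*np.cos(B)-o3*np.sin(B)])
def res(p):
    o=[]
    for d in D:
        if abs(np.array(d["contact_force"])).max()>10: continue
        x,y,z=d["tcp_pos"];rr=np.sqrt(x*x+y*y-.069**2);o+=list(fk(d["q"],p)-[rr,z])
    return np.array(o)
if __name__=="__main__":
    s=least_squares(res,[0,.4,.4,0,.2]);print(np.round(s.x,4),np.abs(s.fun).max(),len(s.fun))
    print(np.linalg.svd(s.jac)[1])
E
python3 fit.py
```

```text
[5.000e-04 6.100e-01 4.330e-01 1.111e-01 6.710e-02] 5.993001410031784e-05 8
[3.455613   2.82672361 0.22832021 0.09815106 0.08129396]
```

```bash
cat > ik.py <<'E'
from h import *
from scipy.optimize import least_squares
P=(.0005,.61,.433,.1111,.0671)
from fit import fk
def ik(rr,z,sumang,d6):
    w=np.array([rr-d6*np.sin(sumang), z-(P[4]+d6)-d6*np.cos(sumang)])
    L2=P[1];L3=np.hypot(P[2],P[3]);off=np.arctan2(P[3],P[2]) # L3 sinB+o3 cosB = Lsin(B+off)
    x=w[0]-P[0];y=w[1];D=np.hypot(x,y)
    c=(D*D-L2*L2-L3*L3)/(2*L2*L3)
    if abs(c)>1:return None
    t=np.arccos(c);A=np.arctan2(x,y)-np.arctan2(L3*np.sin(t),L2+L3*np.cos(t))
    q3=t-off
    return np.round([A,q3,sumang-A-q3],3)
if __name__=="__main__":
  for phi in(0,15,30,45):
    f=np.radians(phi)
    for d6 in(.08,.11,.14):
        x=.602-.155*np.cos(f);z=.084+.155*np.sin(f)
        print("final",phi,d6,ik(np.sqrt(x*x+.015**2-.069**2),z,np.pi/2+f,d6))
        x=.526+.155*np.sin(f);z=.047+.155*np.cos(f)
        print("  grasp",phi,d6,ik(np.sqrt(x*x+.04**2-.069**2),z,np.pi+f,d6))
E
python3 ik.py
```

```text
final 0 0.08 [ 0.928  2.25  -1.608]
  grasp 0 0.08 [0.528 1.86  0.753]
final 0 0.11 [ 1.039  2.301 -1.769]
  grasp 0 0.11 [0.528 1.86  0.753]
final 0 0.14 [ 1.164  2.344 -1.937]
  grasp 0 0.14 [0.528 1.86  0.753]
final 15 0.08 [ 0.761  2.244 -1.172]
  grasp 15 0.08 [0.598 1.726 1.08 ]
final 15 0.11 [ 0.838  2.308 -1.313]
  grasp 15 0.11 [0.607 1.708 1.088]
final 15 0.14 [ 0.933  2.368 -1.469]
  grasp 15 0.14 [0.616 1.69  1.097]
final 30 0.08 [ 0.612  2.183 -0.7  ]
  grasp 30 0.08 [0.687 1.6   1.378]
final 30 0.11 [ 0.648  2.245 -0.798]
  grasp 30 0.11 [0.707 1.565 1.393]
final 30 0.14 [ 0.695  2.306 -0.906]
  grasp 30 0.14 [0.727 1.529 1.409]
final 45 0.08 [ 0.515  2.08  -0.239]
  grasp 45 0.08 [0.786 1.49  1.651]
final 45 0.11 [ 0.522  2.131 -0.296]
  grasp 45 0.11 [0.818 1.437 1.672]
final 45 0.14 [ 0.532  2.181 -0.357]
  grasp 45 0.14 [0.85  1.383 1.694]
```

```bash
cat >> h.py <<'E'
def grasp_pose(phi,lift,gc=(-.1689,.0065,.048),yaw=-7.1):
    u=np.array([np.cos(np.radians(yaw)),np.sin(np.radians(yaw)),0]);lat=np.array([-u[1],u[0],0])
    f=np.radians(phi);z=-np.sin(f)*u-np.cos(f)*np.array([0,0,1]);Rm=toolR(-lat,z)
    G=c2w(gc);return G-.155*z+[0,0,lift],Rm
E
python3 - <<'E'
from h import *
p,Rm=grasp_pose(20,.09);print(p);plan(p,Rm,6)
E
```

```text
[0.58059225 0.03878377 0.28365236]
shift(tool axes) [ 0.0003 -0.1031  0.1752] turn deg [-20.12  -1.22   7.04] min rows 3.3
[0.0, -0.0172, 0.0292, -3.354, -0.2037, 1.1727]
[-0.0002, -0.0189, 0.0282, -3.354, -0.2037, 1.1727]
[-0.0005, -0.0205, 0.027, -3.354, -0.2037, 1.1727]
[-0.0009, -0.022, 0.0258, -3.354, -0.2037, 1.1727]
[-0.0012, -0.0234, 0.0244, -3.354, -0.2037, 1.1727]
[-0.0017, -0.0248, 0.023, -3.354, -0.2037, 1.1727]
```

Request:
step_arm([
  [0, -0.0172, 0.0292, -3.354, -0.204, 1.173, 0.0854],
  [-0.0002, -0.0189, 0.0282, -3.354, -0.204, 1.173, 0.0854],
  [-0.0005, -0.0205, 0.027, -3.354, -0.204, 1.173, 0.0854],
  [-0.0009, -0.022, 0.0258, -3.354, -0.204, 1.173, 0.0854],
  [-0.0012, -0.0234, 0.0244, -3.354, -0.204, 1.173, 0.0854],
  [-0.0017, -0.0248, 0.023, -3.354, -0.204, 1.173, 0.0854],
  [0, 0, 0, 0, 0, 0, 0.0854],
])

```text
time_s: 4.97
tcp_pos: [0.584, 0.0384, 0.2786]
ee_rot: [1.907, -2.16, -0.387]
contact_force: [-0.9, 0.9, 0.2]
finger_gap: 0.0854
```

Run:
```python
from h import *
s,Rt=show()
for n in("scene","wrist"):
    c=r.camera(n);cv2.imwrite(f"pics/{n}4.png",c["pixels"])
p,Rm=grasp_pose(20,0);plan(p,Rm,5)
# expected bottle centre projection in wrist
print(proj(c,c2w([-.1689,.0065,.074])),proj(c,c2w([-.2345,.014,.074])))
# d6
import fit;P=(.0005,.61,.433,.1111,.0671)
q=s["q"];b=fit.fk(q,P);x,y,z=s["tcp_pos"];rr=np.sqrt(x*x+y*y-.069**2);sm=q[1]+q[2]+q[4]
print("d6 est",(rr-b[0])/np.sin(sm),(z-b[1])/(1+np.cos(sm)))
print((np.array([rr,z])-b),sm)
```

```text
t 4.975 tcp [0.584  0.0384 0.2786] gap 0.0854 F [-0.9  0.9  0.2]
x [-0.124 -0.992  0.   ] z [-0.345  0.043 -0.938] q [-0.06   0.572  1.524  0.022  1.399  1.628] tipcab [-0.1727  0.0069  0.116 ]
shift(tool axes) [ 0.     -0.0279  0.0834] turn deg [ 0.13 -0.02  0.  ] min rows 1.4
[0.0, -0.0056, 0.0167, 0.0264, -0.0031, 0.0005]
[0.0, -0.0056, 0.0167, 0.0264, -0.0031, 0.0005]
[0.0, -0.0056, 0.0167, 0.0264, -0.0031, 0.0005]
[0.0, -0.0056, 0.0167, 0.0264, -0.0031, 0.0005]
[0.0, -0.0056, 0.0167, 0.0264, -0.0031, 0.0005]
[253.15687123 185.57265142] [253.21257776 267.00544058]
d6 est 0.19754164664084436 0.19630521910010656
[-0.06851254  0.01218475] 3.4957773876156226
```

View pics/wrist4.png

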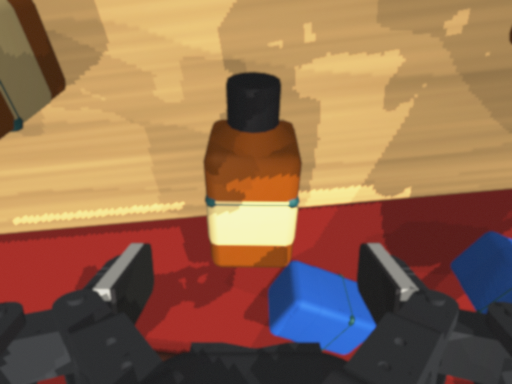

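View pics/scene4.png

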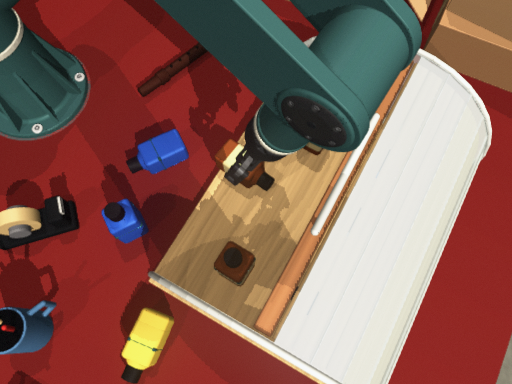

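Run:
```python
from ik import *
for phi in(15,20,25,30,35,40):
    f=np.radians(phi);d6=.197
    x=.602-.155*np.cos(f);z=.086+.155*np.sin(f)
    a=ik(np.sqrt(x*x-.069**2),z,np.pi/2+f,d6)
    x2=.529+.155*np.sin(f);z2=.047+.155*np.cos(f)
    print(phi,"final",a,"wrist",x-d6*np.cos(f),z+d6*np.sin(f),"grasp",ik(x2,z2,np.pi+f,d6),"wrist",x2+d6*np.sin(f),z2+d6*np.cos(f))
```

```text
15 final [ 1.166  2.474 -1.807] wrist 0.2619941091462479 0.1771043038760873 grasp [0.639 1.642 1.122] wrist 0.6201043038760873 0.38700589085375203
20 final [ 1.051  2.471 -1.602] wrist 0.2712281974833602 0.2063910904506354 grasp [0.681 1.575 1.234] wrist 0.6493910904506354 0.3777718025166398
25 final [ 0.931  2.454 -1.378] wrist 0.2829796589630992 0.2347616281327262 grasp [0.726 1.509 1.343] wrist 0.6777616281327262 0.36602034103690073
30 final [ 0.816  2.423 -1.145] wrist 0.29715905786787755 0.26199999999999996 grasp [0.772 1.444 1.449] wrist 0.7050000000000001 0.35184094213212247
35 final [ 0.713  2.382 -0.913] wrist 0.3136584804102749 0.28789890559556824 grasp [0.82  1.381 1.552] wrist 0.7308989055955682 0.33534151958972513
40 final [ 0.627  2.333 -0.69 ] wrist 0.33235235602211977 0.3122612386096618 grasp [0.869 1.319 1.652] wrist 0.7552612386096619 0.31664764397788026
```

```bash
cat > kin.py <<'E'
from h import *
import json
from scipy.optimize import least_squares
LO=np.array([-2.97,-1.01,.21,-.96,.2,-2.98]);HI=np.array([2.97,2.36,2.38,4.11,2.71,2.98])
K=dict(a1=.0005,L2=.61,L3=.433,o3=.1111,d1=.0671+.197,d6=.197,e=.069,s4=1)
def FK(q,K=K):
    B=R.from_euler("z",q[0])
    p=np.array([K["a1"],K["e"],K["d1"]])
    A=R.from_euler("y",q[1]);p=p+A.apply([0,0,K["L2"]])
    F=R.from_euler("y",q[1]+q[2]);p=p+F.apply([K["o3"],0,K["L3"]])
    Rr=F*R.from_euler("z",K["s4"]*q[3])*R.from_euler("y",q[4])
    p=p+Rr.apply([0,0,K["d6"]])
    Rr=Rr*R.from_euler("z",q[5]+np.pi)
    return B.apply(p),B*Rr
def IK(pos,Rm,q0,K=K,margin=.0):
    def f(q):
        p,Q=FK(q,K);return np.r_[(p-pos)*3,(Q.inv()*Rm).as_rotvec()]
    s=least_squares(f,np.clip(q0,LO+margin+1e-3,HI-margin-1e-3),bounds=(LO+margin,HI-margin),xtol=1e-10,ftol=1e-10)
    return s.x,np.linalg.norm(s.fun)
if __name__=="__main__":
    for l in open("log.jsonl"):
        d=json.loads(l)
        for s4 in(1,-1):
            K["s4"]=s4;p,Q=FK(d["q"]);print(s4,np.round((p-d["tcp_pos"])*1000,2),np.round(np.degrees((Q.inv()*R.from_rotvec(d["ee_rot"])).as_rotvec()),2))
E
python3 kin.py
```

```text
1 [0.08 0.15 0.1 ] [-0.  0.  0.]
-1 [0.07 0.14 0.1 ] [0. 0. 0.]
1 [0.07 0.1  0.09] [ 0. -0. -0.]
-1 [0.07 0.17 0.09] [-0.    0.02 -0.01]
1 [-0.35  0.12  0.11] [ 0. -0.  0.]
-1 [-0.35  0.21  0.11] [-0.    0.03 -0.01]
1 [-0.33  0.12  0.12] [ 0. -0. -0.]
-1 [-0.31  0.73  0.12] [-0.01  0.18 -0.03]
1 [0.05 0.1  0.02] [ 0. -0.  0.]
-1 [ 0.04 -0.02  0.02] [ 0.   -0.03  0.01]
1 [0.74 0.01 0.08] [ 0. -0. -0.]
-1 [ 0.22 -8.62  0.08] [-0.14 -2.51  0.44]
```

```bash
sed -i 's/K\["s4"\]=s4/K["s4"]=s4/' kin.py
cat > srch.py <<'E'
from kin import *
def final(phi,psi,s,xc=-.095,yc=-.015,lift=0):
    f,y=np.radians([phi,psi]);z=np.array([np.cos(f)*np.cos(y),np.cos(f)*np.sin(y),-np.sin(f)])
    return c2w([xc,yc,.02+s+lift])-.155*z, toolR([np.sin(y),-np.cos(y),0],z)
if __name__=="__main__":
  rng=np.random.default_rng(0)
  for phi in(15,20,25):
    for psi in(-40,-30,-20,-10,0,10,20,30,40):
        p,Rm=final(phi,psi,.066)
        best=None
        for k in range(14):
            q0=LO+(HI-LO)*rng.random(6);q0[0]=rng.uniform(-.8,.8);q0[1]=rng.uniform(.2,1.3);q0[2]=rng.uniform(1.6,2.3);q0[4]=rng.uniform(.3,1.6)
            q,e=IK(p,Rm,q0)
            if best is None or e<best[1]:best=(q,e)
            if e<1e-5:break
        print(phi,psi,"err %.4f"%best[1],np.round(best[0],2))
E
python3 srch.py
```

```text
15 -40 err 0.1159 [ 0.38  0.98  2.19  4.11  1.32 -1.52]
15 -30 err 0.0000 [ 0.37  1.    2.25  4.02  1.38 -1.49]
15 -20 err 0.0000 [ 0.24  1.06  2.36  3.71  1.54 -1.42]
15 -10 err 0.0743 [ 0.08  1.1   2.38  3.41  1.64 -1.49]
15 0 err 0.1238 [-0.14  1.12  2.38  3.01  1.67 -1.62]
15 10 err 0.1035 [-0.38  1.11  2.38  2.59  1.61 -1.75]
15 20 err 0.0237 [-0.55  1.08  2.38  2.27  1.51 -1.82]
15 30 err 0.0000 [-0.65  1.02  2.3   2.01  1.38 -1.74]
15 40 err 0.0000 [-0.7   0.97  2.18  1.75  1.31 -1.58]
20 -40 err 0.1129 [ 0.36  0.91  2.19  4.11  1.2  -1.57]
20 -30 err 0.0000 [ 0.35  0.92  2.25  4.01  1.24 -1.55]
20 -20 err 0.0000 [ 0.22  0.96  2.36  3.68  1.38 -1.47]
20 -10 err 0.0721 [ 0.07  0.99  2.38  3.39  1.44 -1.52]
20 0 err 0.1198 [-0.13  1.    2.38  3.02  1.44 -1.6 ]
20 10 err 0.1003 [-0.36  0.99  2.38  2.62  1.41 -1.69]
20 20 err 0.0230 [-0.53  0.98  2.38  2.3   1.36 -1.74]
20 30 err 0.0000 [-0.63  0.93  2.3   2.02  1.26 -1.66]
20 40 err 0.0000 [-0.67  0.9   2.19  1.75  1.21 -1.51]
25 -40 err 0.1147 [ 0.34  0.85  2.2   4.11  1.08 -1.62]
25 -30 err 0.0000 [ 0.33  0.84  2.25  4.01  1.1  -1.62]
25 -20 err 0.0000 [ 0.2   0.87  2.35  3.68  1.2  -1.53]
25 -10 err 0.0534 [ 0.05  0.88  2.38  3.37  1.24 -1.55]
25 0 err 0.0969 [-0.14  0.88  2.38  3.02  1.23 -1.59]
25 10 err 0.0792 [-0.34  0.88  2.38  2.64  1.22 -1.63]
25 20 err 0.0078 [-0.5   0.88  2.38  2.33  1.22 -1.67]
25 30 err 0.0000 [-0.59  0.85  2.3   2.02  1.14 -1.57]
25 40 err 0.0000 [-0.64  0.82  2.19  1.74  1.11 -1.43]
```

Request:
step_arm([
  [0, -0.0056, 0.0167, 0.03, 0, 0, 0.0854],
  [0, -0.0056, 0.0167, 0.03, 0, 0, 0.0854],
  [0, -0.0056, 0.0167, 0.03, 0, 0, 0.0854],
  [0, -0.0056, 0.0167, 0.03, 0, 0, 0.0854],
  [0, -0.0056, 0.0167, 0.02, 0, 0, 0.0854],
  [0, 0, 0, 0, 0, 0, 0.0854],
])

```text
time_s: 5.82
tcp_pos: [0.5795, 0.0388, 0.1921]
ee_rot: [1.908, -2.161, -0.384]
contact_force: [0.1, -0.9, -0.2]
finger_gap: 0.0855
```

Run:
```python
from h import *
s,Rt=show()
for n in("scene","wrist"):
    c=r.camera(n);cv2.imwrite(f"pics/{n}5.png",c["pixels"])
p,Rm=grasp_pose(20,0);plan(p,Rm,1)
T=cams()["top"];print("blue standing cap",atz(T,358,310,.12))
```

```text
t 5.825 tcp [0.5795 0.0388 0.1921] gap 0.0855 F [ 0.1 -0.9 -0.2]
x [-0.124 -0.992  0.001] z [-0.343  0.042 -0.939] q [-0.06   0.678  1.587  0.023  1.229  1.624] tipcab [-0.1768  0.0072  0.0294]
shift(tool axes) [-0.     -0.0002 -0.    ] turn deg [ 0.04 -0.01 -0.02] min rows 0.0
[-0.0, -0.0002, -0.0, 0.0353, -0.0148, -0.022]
blue standing cap [ 0.37313411 -0.1509069   0.12      ]
```

View pics/wrist5.png

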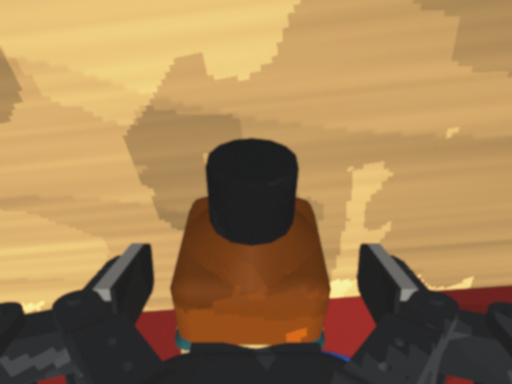

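View pics/scene5.png

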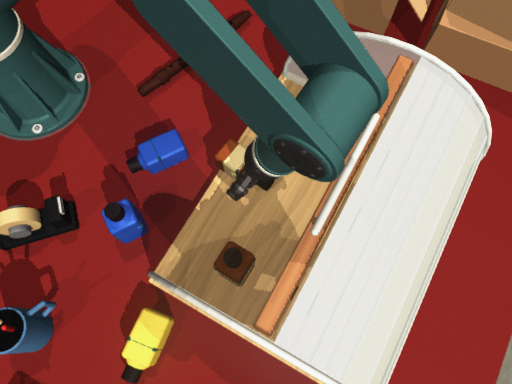

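Request:
step_arm([
  [0, 0, 0, 0, 0, 0, 0],
  [0, 0, 0, 0, 0, 0, 0],
  [0, 0, 0, 0, 0, 0, 0],
  [0, 0, 0, 0, 0, 0, 0],
  [0, 0, 0, 0, 0, 0, 0],
])

```text
time_s: 6.55
tcp_pos: [0.581, 0.0388, 0.1949]
ee_rot: [1.911, -2.165, -0.38]
contact_force: [2.1, 0.8, 5.5]
finger_gap: 0.0536
```

Run:
```python
from h import *
s,Rt=show()
```

```text
t 6.55 tcp [0.581  0.0388 0.1949] gap 0.0536 F [2.1 0.8 5.5]
x [-0.124 -0.992 -0.   ] z [-0.337  0.042 -0.94 ] q [-0.06   0.674  1.584  0.023  1.23   1.624] tipcab [-0.1744  0.0072  0.0318]
```

```bash
cat > path.py <<'E'
from srch import *
import pickle,os
if not os.path.exists("bot.pkl"):
    s=r.get_state();Rt=R.from_rotvec(s["ee_rot"])
    y=np.radians(-7.1);u=np.array([np.cos(y),np.sin(y),0]);lat=np.array([-u[1],u[0],0])
    RB=R.from_matrix(np.c_[np.cross(lat,u),lat,u])  # bottle frame: y lateral, z axis
    foot=c2w([-.2345,.0140,.047])
    pickle.dump((Rt.inv().apply(foot-s["tcp_pos"]),(Rt.inv()*RB).as_rotvec(),s["q"]),open("bot.pkl","wb"))
fT,rB,qg=pickle.load(open("bot.pkl","rb"));RBt=R.from_rotvec(rB)
def tcp_for(foot,yaw):
    """bottle upright; bottle lateral(y) axis at world yaw"""
    RB=R.from_euler("z",np.radians(yaw)) # z up; at lying: bottle x = lat x u = -Z(down)... upright x -> forward
    Rt=RB*RBt.inv();return np.asarray(foot)-Rt.apply(fT),Rt
def bottle(q):
    p,Q=FK(q);return p+Q.apply(fT),(Q*RBt).apply([0,0,1])
E
python3 - <<'E'
from path import *
print(fT,(RBt).as_matrix().round(3))
rng=np.random.default_rng(1)
for yaw in(-22,-24,-26,-28,30,36,40):
    p,Rm=tcp_for(c2w([-.095,-.015,.021]),yaw)
    for k in range(20):
        q0=np.array([rng.uniform(-.7,.5),.9,2.2,rng.uniform(1.7,4),1.3,-1.5])
        q,e=IK(p,Rm,q0)
        if e<1e-5:break
    print(yaw,e,q.round(3),p.round(3),Rm.apply([0,0,1]).round(3))
E
```

```text
[6.12295624e-05 6.20501533e-02 1.79709887e-01] [[ 0.   -1.   -0.  ]
 [-0.34  0.   -0.94]
 [ 0.94  0.   -0.34]]
-22 1.01647180875541e-08 [ 0.255  0.952  2.345  3.754  1.35  -1.476] [0.465 0.078 0.14 ] [ 0.872 -0.352 -0.34 ]
-24 1.2616580753262948e-15 [ 0.283  0.941  2.324  3.819  1.319 -1.488] [0.467 0.083 0.14 ] [ 0.859 -0.382 -0.34 ]
-26 1.0232526269620617e-10 [ 0.309  0.931  2.303  3.884  1.291 -1.504] [0.469 0.088 0.14 ] [ 0.845 -0.412 -0.34 ]
-28 2.7301533535690776e-08 [ 0.333  0.921  2.281  3.948  1.265 -1.524] [0.471 0.092 0.14 ] [ 0.83  -0.441 -0.34 ]
30 7.701859664206228e-16 [-0.632  0.932  2.307  2.016  1.265 -1.664] [ 0.474 -0.051  0.14 ] [ 0.814  0.47  -0.34 ]
36 5.843854646381443e-10 [-0.665  0.907  2.239  1.849  1.225 -1.575] [ 0.482 -0.064  0.14 ] [ 0.761  0.553 -0.34 ]
40 2.5107354042047857e-13 [-0.68   0.894  2.191  1.743  1.213 -1.511] [ 0.488 -0.072  0.14 ] [ 0.72   0.605 -0.34 ]
```

```bash
cat > path2.py <<'E'
from path import *
s=r.get_state()
pg,Rg=FK(qg)
qs=[np.array(s["q"])]
qa,e=IK(pg+[-.03,0,.12],Rg,qg);print("A",qa.round(3),e)
pf,Rf=tcp_for(c2w([-.095,-.015,.020]),-25)
qf,e=IK(pf,Rf,[.296,.936,2.313,3.85,1.305,-1.496]);print("F",qf.round(3),e)
qp,e=IK(pf+[-.02,.0,.06],Rf,qf);print("P",qp.round(3),e)
if __name__=="__main__":
  for q1 in [None]:
    N=24
    print("path A->P")
    prev=None
    for i in range(N+1):
        t=i/N;q=qa*(1-t)+qp*t
        q[1]-=.35*np.sin(np.pi*t)   # raise arm mid-way
        p,Q=FK(q);f,u=bottle(q);w=p-.197*Q.apply([0,0,1])
        ang=0 if prev is None else np.degrees((prev.inv()*Q).magnitude())
        prev=Q
        print(i,"tcp",p.round(3),"foot",f.round(3),"cap",(f+.12*u).round(3),"wr",w.round(2),"z",Q.apply([0,0,1]).round(2),"ang %.1f"%ang)
E
python3 path2.py
```

```text
A [-0.062  0.488  1.576  0.021  1.425  1.626] 1.104600019393811e-12
F [ 0.297  0.938  2.313  3.851  1.307 -1.494] 1.2948075697288865e-09
P [ 0.315  0.776  2.366  3.893  1.224 -1.57 ] 4.242265104644499e-10
path A->P
0 tcp [0.552 0.039 0.315] foot [0.433 0.054 0.167] cap [0.552 0.039 0.167] wr [0.62 0.03 0.5 ] z [-0.34  0.04 -0.94] ang 0.0
1 tcp [0.538 0.079 0.327] foot [0.422 0.114 0.18 ] cap [0.542 0.107 0.182] wr [0.6  0.04 0.51] z [-0.31  0.19 -0.93] ang 11.3
2 tcp [0.525 0.118 0.342] foot [0.414 0.173 0.197] cap [0.534 0.172 0.204] wr [0.58 0.05 0.52] z [-0.29  0.34 -0.9 ] ang 11.3
3 tcp [0.512 0.155 0.36 ] foot [0.408 0.229 0.22 ] cap [0.527 0.232 0.234] wr [0.56 0.06 0.53] z [-0.25  0.48 -0.84] ang 11.1
4 tcp [0.501 0.189 0.38 ] foot [0.404 0.282 0.246] cap [0.521 0.287 0.271] wr [0.54 0.07 0.53] z [-0.21  0.61 -0.76] ang 11.0
5 tcp [0.492 0.22  0.401] foot [0.402 0.331 0.276] cap [0.517 0.334 0.312] wr [0.53 0.08 0.53] z [-0.17  0.72 -0.67] ang 10.8
6 tcp [0.484 0.246 0.423] foot [0.404 0.375 0.309] cap [0.514 0.374 0.355] wr [0.51 0.09 0.53] z [-0.12  0.82 -0.57] ang 10.5
7 tc
[... 1537 characters left out ...]
 [0.673 0.22  0.444] wr [0.35 0.16 0.36] z [0.95 0.28 0.13] ang 10.1
20 tcp [0.533 0.188 0.346] foot [0.707 0.249 0.301] cap [0.673 0.182 0.394] wr [0.34 0.16 0.34] z [0.99 0.15 0.04] ang 10.7
21 tcp [0.521 0.164 0.306] foot [0.697 0.194 0.24 ] cap [0.663 0.142 0.343] wr [0.32 0.16 0.32] z [ 1.    0.01 -0.06] ang 11.3
22 tcp [0.503 0.138 0.267] foot [0.672 0.137 0.18 ] cap [0.645 0.103 0.291] wr [0.31 0.16 0.3 ] z [ 0.98 -0.12 -0.16] ang 11.8
23 tcp [0.479 0.112 0.231] foot [0.633 0.08  0.125] cap [0.618 0.063 0.243] wr [0.3  0.16 0.28] z [ 0.93 -0.26 -0.26] ang 12.3
24 tcp [0.448 0.085 0.199] foot [0.582 0.023 0.08 ] cap [0.582 0.023 0.2  ] wr [0.28 0.16 0.27] z [ 0.85 -0.4  -0.34] ang 12.7
```

```bash
cat > path3.py <<'E'
from path2 import *
pv=pf+[-.03,.02,.26]
qv,e=IK(pv,Rf,qf);print("V",pv.round(3),qv.round(3),e)
N=24
def qpath(t,b5=.75,b2=.0):
    q=qa*(1-t)+qv*t;q[4]-=b5*np.sin(np.pi*t);q[1]-=b2*np.sin(np.pi*t);return q
if __name__=="__main__":
    prev=None;tot=0
    for i in range(N+1):
        q=qpath(i/N)
        p,Q=FK(q);f,u=bottle(q);w=p-.197*Q.apply([0,0,1])
        ang=0 if prev is None else np.degrees((prev.inv()*Q).magnitude())
        prev=Q;tot+=ang
        print(i,"tcp",p.round(3),"foot",f.round(3),"cap",(f+.12*u).round(3),"wr",w.round(2),"z",Q.apply([0,0,1]).round(2),"ang %.1f"%ang,"q5 %.2f"%q[4])
    print(tot)
E
python3 path3.py
```

```text
A [-0.062  0.488  1.576  0.021  1.425  1.626] 1.104600019393811e-12
F [ 0.297  0.938  2.313  3.851  1.307 -1.494] 1.2948075697288865e-09
P [ 0.315  0.776  2.366  3.893  1.224 -1.57 ] 4.242265104644499e-10
V [0.438 0.105 0.399] [ 0.312  0.212  2.285  4.11   0.813 -2.094] 0.09575642463101769
0 tcp [0.552 0.039 0.315] foot [0.433 0.054 0.167] cap [0.552 0.039 0.167] wr [0.62 0.03 0.5 ] z [-0.34  0.04 -0.94] ang 0.0 q5 1.42
1 tcp [0.562 0.079 0.309] foot [0.462 0.114 0.152] cap [0.581 0.106 0.165] wr [0.61 0.04 0.5 ] z [-0.22  0.19 -0.96] ang 13.4 q5 1.30
2 tcp [0.574 0.116 0.31 ] foot [0.495 0.17  0.146] cap [0.612 0.165 0.176] wr [0.59 0.05 0.49] z [-0.1   0.33 -0.94] ang 12.4 q5 1.18
3 tcp [0.587 0.147 0.316] foot [0.531 0.22  0.149] cap [0.642 0.214 0.196] wr [0.58 0.06 0.49] z [ 0.03  0.44 -0.9 ] ang 11.3 q5 1.06
4 tcp [0.599 0.172 0.325] foot [0.568 0.261 0.16 ] cap [0.671 0.25  0.221] wr [0.57 0.07 0.49] z [ 0.16  0.52 -0.84] ang 10.2 q5 0.95
5 tcp [0.61  0.191 0.336] foot [0.604 0.291 0.175] cap [0.696 0.274 0.249] wr [0.55 0.08 0.49] z [ 0.28  0.58 -0.77] ang 9.1 q5 0.84
6 tcp [
[... 1850 characters left out ...]
3.9 q5 0.48
20 tcp [0.514 0.173 0.391] foot [0.663 0.205 0.276] cap [0.662 0.172 0.392] wr [0.33 0.15 0.45] z [ 0.94  0.09 -0.32] ang 4.7 q5 0.54
21 tcp [0.5   0.156 0.393] foot [0.653 0.171 0.281] cap [0.648 0.144 0.397] wr [0.31 0.16 0.45] z [ 0.95 -0.   -0.3 ] ang 5.5 q5 0.60
22 tcp [0.484 0.137 0.393] foot [0.638 0.131 0.282] cap [0.629 0.111 0.4  ] wr [0.3  0.16 0.45] z [ 0.95 -0.11 -0.29] ang 6.3 q5 0.67
23 tcp [0.464 0.114 0.391] foot [0.615 0.085 0.28 ] cap [0.606 0.075 0.399] wr [0.28 0.16 0.45] z [ 0.93 -0.22 -0.29] ang 7.1 q5 0.74
24 tcp [0.44  0.09  0.388] foot [0.583 0.037 0.274] cap [0.577 0.036 0.394] wr [0.26 0.16 0.45] z [ 0.89 -0.34 -0.3 ] ang 7.8 q5 0.81
142.44277568377453
```

```bash
cat > path3.py <<'E'
from path import *
pg,Rg=FK(qg)
qa,e=IK(pg+[-.08,-.08,.27],Rg,qg);print("A",qa.round(3),e)
pv,Rv=tcp_for(c2w([-.13,-.015,.26]),0)
best=None
for k in range(20):
    q,e=IK(pv,Rv,[-.1,.4,2,np.random.uniform(1.5,3.9),.8,-1.5])
    if best is None or e<best[1]:best=(q,e)
qv,e=best;print("V",pv.round(3),qv.round(3),e)
N=18
def qpath(t,b5=.5,b2=.0):
    q=qa*(1-t)+qv*t;q[4]-=b5*np.sin(np.pi*t);q[1]-=b2*np.sin(np.pi*t);return q
if __name__=="__main__":
    prev=None;tot=0
    for i in range(N+1):
        q=qpath(i/N)
        p,Q=FK(q);f,u=bottle(q);w=p-.197*Q.apply([0,0,1])
        ang=0 if prev is None else np.degrees((prev.inv()*Q).magnitude())
        prev=Q;tot+=ang
        print(i,"tcp",p.round(3),"foot",f.round(3),"cap",(f+.12*u).round(3),"wr",w.round(2),"z",Q.apply([0,0,1]).round(2),"ang %.1f"%ang,"q5 %.2f"%q[4])
    print(tot)
E
python3 path3.py
```

```text
A [-0.208  0.276  1.509 -0.029  1.702  1.488] 9.09294664617203e-14
V [0.419 0.023 0.379] [-0.18   0.099  2.38   2.824  0.553 -1.363] 0.05547517164710887
0 tcp [ 0.502 -0.041  0.465] foot [ 0.383 -0.026  0.317] cap [ 0.502 -0.041  0.317] wr [ 0.57 -0.05  0.65] z [-0.34  0.04 -0.94] ang 0.0 q5 1.70
1 tcp [ 0.516 -0.012  0.447] foot [0.419 0.018 0.285] cap [0.538 0.014 0.303] wr [ 0.55 -0.05  0.64] z [-0.2   0.17 -0.96] ang 14.6 q5 1.55
2 tcp [0.53  0.017 0.435] foot [0.459 0.062 0.265] cap [0.573 0.065 0.302] wr [ 0.54 -0.04  0.62] z [-0.05  0.3  -0.95] ang 13.5 q5 1.40
3 tcp [0.545 0.041 0.431] foot [0.501 0.102 0.256] cap [0.607 0.105 0.313] wr [ 0.53 -0.04  0.61] z [ 0.09  0.4  -0.91] ang 12.3 q5 1.26
4 tcp [0.557 0.06  0.43 ] foot [0.542 0.134 0.256] cap [0.637 0.135 0.331] wr [ 0.51 -0.03  0.6 ] z [ 0.23  0.48 -0.85] ang 11.0 q5 1.13
5 tcp [0.567 0.072 0.433] foot [0.58  0.156 0.263] cap [0.661 0.152 0.351] wr [ 0.5  -0.03  0.58] z [ 0.37  0.52 -0.77] ang 9.7 q5 1.00
6 tcp [0.574 0.079 0.436] foot [0.613 0.168 0.272] cap [0.681 0.158 0.371] wr [ 0.48 -0.03  0.57] z [ 0.48  0.53 -0
[... 962 characters left out ...]
2.9 q5 0.49
14 tcp [0.506 0.052 0.411] foot [0.639 0.093 0.281] cap [0.651 0.081 0.4  ] wr [0.33 0.01 0.49] z [ 0.89  0.22 -0.41] ang 2.8 q5 0.49
15 tcp [0.489 0.047 0.405] foot [0.626 0.08  0.278] cap [0.635 0.07  0.397] wr [0.31 0.01 0.48] z [ 0.9   0.18 -0.39] ang 2.9 q5 0.49
16 tcp [0.471 0.041 0.4  ] foot [0.612 0.065 0.275] cap [0.618 0.057 0.394] wr [0.29 0.02 0.48] z [ 0.92  0.13 -0.38] ang 3.2 q5 0.51
17 tcp [0.452 0.034 0.395] foot [0.596 0.047 0.271] cap [0.6   0.042 0.391] wr [0.27 0.02 0.47] z [ 0.93  0.07 -0.37] ang 3.5 q5 0.53
18 tcp [0.432 0.025 0.39 ] foot [0.576 0.024 0.267] cap [0.579 0.024 0.387] wr [0.25 0.03 0.46] z [ 0.93 -0.   -0.36] ang 4.0 q5 0.55
118.93884428886403
```

```bash
cat > path4.py <<'E'
from path import *
pg,Rg=FK(qg)
qa,e=IK(pg+[-.08,-.08,.27],Rg,qg);assert e<1e-4
pv,Rv=tcp_for(c2w([-.10,-.015,.24]),0)
best=None
rng=np.random.default_rng(3)
for k in range(12):
    q,e=IK(pv,Rv,[-.1,.4,2,rng.uniform(2,3.5),.8,-1.5])
    if best is None or e<best[1]:best=(q,e)
qv,e=best
def qpath(t,b5=.5,b2=.12):
    q=qa*(1-t)+qv*t;q[4]-=b5*np.sin(np.pi*t);q[1]-=b2*np.sin(np.pi*t);return q
ts=[0]
while ts[-1]<1:
    t=ts[-1];q0=qpath(t);Q0=FK(q0)[1];p0=FK(q0)[0];dt=.1
    while True:
        q1=qpath(min(1,t+dt));p1,Q1=FK(q1)
        if (Q0.inv()*Q1).magnitude()<np.radians(8.5) and abs(q1-q0).max()<.2 and np.linalg.norm(p1-p0)<.04:break
        dt*=.95
    ts.append(min(1,t+dt))
def rows(poses,start):
    p,Q=start;o=[]
    for p1,Q1 in poses:
        o.append(np.r_[Q.inv().apply(p1-p),np.degrees((Q.inv()*Q1).as_rotvec())]);p,Q=p1,Q1
    return np.array(o)
def pr(rw,g,a=4,b=1):
    print("["+", ".join("["+", ".join("%g"%round(v,a if i<3 else b) for i,v in enumerate(x))+f", {g}]" for x in rw)+"]")
# descent V -> F: yaw 0 -> -25
def desc(n=16,x1=-.095,y1=-.015,z1=.022):
    ps=[]
    for i in range(1,n+1):
        t=i/n;ps.append(tcp_for(c2w([-.10*(1-t)+x1*t,-.015*(1-t)+y1*t,.24*(1-t)+z1*t]),-25*min(1,t*1.3)))
    return ps
if __name__=="__main__":
    print("A",qa.round(3),"V",pv.round(3),qv.round(3),e,"rows",len(ts)-1)
    for t in ts:
        q=qpath(t);p,Q=FK(q);f,u=bottle(q);print("%.2f"%t,"tcp",p.round(3),"foot",f.round(3),"cap",(f+.12*u).round(3),"q",q.round(2))
    q=qv
    for p,Q in desc():
        q,e=IK(p,Q,q);print("D",p.round(3),q.round(2),"%.4f"%e)
E
python3 path4.py
```

```text
A [-0.208  0.276  1.509 -0.029  1.702  1.488] V [0.449 0.023 0.359] [-0.171  0.219  2.38   2.888  0.683 -1.432] 0.020664116938260667 rows 19
0.00 tcp [ 0.502 -0.041  0.465] foot [ 0.383 -0.026  0.317] cap [ 0.502 -0.041  0.317] q [-0.21  0.28  1.51 -0.03  1.7   1.49]
0.03 tcp [ 0.507 -0.025  0.458] foot [ 0.4   -0.003  0.303] cap [ 0.52  -0.01   0.312] q [-0.21  0.26  1.53  0.06  1.63  1.4 ]
0.06 tcp [ 0.513 -0.007  0.454] foot [0.42  0.023 0.291] cap [0.538 0.021 0.311] q [-0.21  0.25  1.56  0.15  1.55  1.31]
0.09 tcp [0.519 0.01  0.451] foot [0.442 0.05  0.282] cap [0.557 0.052 0.314] q [-0.2   0.24  1.59  0.24  1.47  1.22]
0.13 tcp [0.526 0.028 0.45 ] foot [0.466 0.078 0.277] cap [0.577 0.082 0.322] q [-0.2   0.22  1.62  0.34  1.38  1.12]
0.16 tcp [0.533 0.044 0.452] foot [0.491 0.105 0.277] cap [0.596 0.11  0.335] q [-0.2   0.21  1.65  0.44  1.29  1.01]
0.20 tcp [0.54  0.059 0.456] foot [0.518 0.13  0.281] cap [0.615 0.133 0.352] q [-0.2   0.19  1.68  0.55  1.2   0.9 ]
0.24 tcp [0.547 0.073 0.461] foot [0.547 0.153 0.289] cap [0.633 0.153 0.372] q [-0.2   0.18  1.72  0.68  1.11  
[... 1793 characters left out ...]
2.38  3.53  0.97 -1.68] 0.0511
D [0.455 0.059 0.264] [ 0.14  0.55  2.38  3.59  1.02 -1.67] 0.0423
D [0.457 0.064 0.25 ] [ 0.18  0.61  2.38  3.64  1.08 -1.65] 0.0297
D [0.459 0.069 0.237] [ 0.2   0.66  2.38  3.69  1.13 -1.63] 0.0137
D [0.461 0.074 0.223] [ 0.23  0.7   2.38  3.74  1.17 -1.61] 0.0000
D [0.463 0.079 0.21 ] [ 0.26  0.74  2.36  3.8   1.19 -1.6 ] 0.0000
D [0.466 0.084 0.196] [ 0.29  0.78  2.33  3.86  1.2  -1.59] 0.0000
D [0.467 0.086 0.182] [ 0.3   0.82  2.33  3.88  1.22 -1.57] 0.0000
D [0.467 0.085 0.169] [ 0.3   0.86  2.32  3.87  1.25 -1.54] 0.0000
D [0.467 0.085 0.155] [ 0.3   0.89  2.32  3.86  1.28 -1.52] 0.0000
D [0.468 0.085 0.141] [ 0.3   0.93  2.31  3.85  1.3  -1.5 ] 0.0000
```

```bash
cat > path5.py <<'E'
from path4 import *
qf0=np.array([.297,.938,2.313,3.851,1.307,-1.494])
pP,RP=tcp_for(c2w([-.105,-.012,.075]),-25);qP,eP=IK(pP,RP,qf0)
tm=0.5
qm=qpath(tm)
def leg2(t):
    q=qm*(1-t)+qP*t
    return q
def resamp(fn,amax=8.5,qmax=.2,pmax=.04):
    ts=[0]
    while ts[-1]<1:
        t=ts[-1];q0=fn(t);p0,Q0=FK(q0);dt=.3
        while True:
            q1=fn(min(1,t+dt));p1,Q1=FK(q1)
            if (Q0.inv()*Q1).magnitude()<np.radians(amax) and abs(q1-q0).max()<qmax and np.linalg.norm(p1-p0)<pmax:break
            dt*=.95
        ts.append(min(1,t+dt))
    return ts
if __name__=="__main__":
    print("P",pP.round(3),qP.round(3),eP)
    for t in resamp(leg2):
        q=leg2(t);p,Q=FK(q);f,u=bottle(q);Rb=Q*RBt
        cz=min((f+Rb.apply([a*.027,b*.027,0]))[2] for a in(-1,1) for b in(-1,1))
        print("%.2f"%t,"tcp",p.round(3),"foot",w2c(f).round(3),"cap",w2c(f+.12*u).round(3),"minz %.3f"%cz,"q",q.round(2))
E
python3 path5.py
```

```text
P [0.458 0.089 0.194] [ 0.315  0.783  2.341  3.897  1.212 -1.582] 3.195683244389113e-10
0.00 tcp [0.556 0.091 0.475] foot [-0.041  0.142  0.341] cap [-0.014  0.125  0.457] minz 0.331 q [-0.19  0.13  1.94  1.43  0.69  0.03]
0.08 tcp [0.559 0.119 0.458] foot [-0.039  0.187  0.336] cap [-0.013  0.158  0.449] minz 0.326 q [-0.15  0.18  1.98  1.62  0.73 -0.1 ]
0.16 tcp [0.562 0.142 0.442] foot [-0.034  0.221  0.333] cap [-0.01   0.181  0.444] minz 0.322 q [-0.11  0.23  2.01  1.82  0.77 -0.23]
0.24 tcp [0.565 0.16  0.426] foot [-0.026  0.245  0.329] cap [-0.006  0.196  0.437] minz 0.316 q [-0.07  0.28  2.04  2.01  0.82 -0.35]
0.32 tcp [0.567 0.172 0.409] foot [-0.016  0.258  0.323] cap [-0.001  0.201  0.427] minz 0.307 q [-0.03  0.33  2.07  2.21  0.86 -0.48]
0.40 tcp [0.569 0.178 0.39 ] foot [-0.004  0.26   0.311] cap [0.005 0.197 0.413] minz 0.293 q [ 0.01  0.39  2.1   2.4   0.9  -0.61]
0.47 tcp [0.569 0.179 0.367] foot [0.006 0.251 0.293] cap [0.009 0.186 0.393] minz 0.274 q [ 0.05  0.44  2.13  2.6   0.94 -0.74]
0.55 tcp [0.566 0.176 0.343] foot [0.014 0.232 0.267] cap [0.01  0.168 0.368
[... 288 characters left out ...]
  2.23  3.18  1.06 -1.12]
0.79 tcp [0.532 0.142 0.259] foot [-0.005  0.128  0.162] cap [-0.02   0.085  0.273] minz 0.149 q [ 0.21  0.64  2.26  3.37  1.1  -1.24]
0.85 tcp [0.513 0.126 0.236] foot [-0.027  0.086  0.13 ] cap [-0.041  0.055  0.245] minz 0.121 q [ 0.24  0.69  2.28  3.54  1.14 -1.35]
0.92 tcp [0.492 0.111 0.217] foot [-0.055  0.046  0.103] cap [-0.065  0.027  0.221] minz 0.098 q [ 0.27  0.73  2.31  3.69  1.17 -1.45]
0.97 tcp [0.469 0.096 0.201] foot [-0.088  0.006  0.083] cap [-0.092  0.     0.202] minz 0.081 q [ 0.3   0.77  2.33  3.83  1.2  -1.54]
1.00 tcp [0.458 0.089 0.194] foot [-0.105 -0.012  0.075] cap [-0.105 -0.012  0.195] minz 0.075 q [ 0.31  0.78  2.34  3.9   1.21 -1.58]
```

```bash
cat > path6.py <<'E'
from path5 import *
import sys
B=dict(b1=0,b2=0,b3=0,b5=0)
def leg2(t):
    q=qm*(1-t)+qP*t;s=np.sin(np.pi*t)
    q[0]+=B["b1"]*s;q[1]+=B["b2"]*s;q[2]=min(2.35,q[2]+B["b3"]*s);q[4]+=B["b5"]*s
    return q
def cost():
    c=0
    for t in np.linspace(0,1,21):
        q=leg2(t);f,u=bottle(q);f=w2c(f);
        # wants: foot x<= -0.075 when low
        xlim=-.07
        if f[2]<.31:c+=max(0,f[0]-xlim)*10
        if f[2]<.20:c+=max(0,f[1]-.07)*10
    return c
if __name__=="__main__":
    import itertools
    res=[]
    for b1,b2,b3,b5 in itertools.product((0,-.15,-.3,-.45),(0,-.15,-.3,-.4),(0,.15,.3),(0,-.2,.2,-.4)):
        B.update(b1=b1,b2=b2,b3=b3,b5=b5);res.append((cost()+.01*(abs(b1)+abs(b2)+abs(b3)+abs(b5)),dict(B)))
    res.sort(key=lambda x:x[0]);print(res[:4])
    B.update(res[0][1])
    for t in resamp(leg2):
        q=leg2(t);p,Q=FK(q);f,u=bottle(q);Rb=Q*RBt
        cz=min((f+Rb.apply([a*.027,b*.027,0]))[2] for a in(-1,1) for b in(-1,1))
        print("%.2f"%t,"tcp",p.round(3),"foot",w2c(f).round(3),"cap",w2c(f+.12*u).round(3),"minz %.3f"%cz,"q",q.round(2))
E
python3 path6.py
```

```text
[(np.float64(0.04100254690977297), {'b1': -0.15, 'b2': -0.4, 'b3': 0.15, 'b5': -0.4}), (np.float64(0.04250254690977297), {'b1': -0.15, 'b2': -0.4, 'b3': 0.3, 'b5': -0.4}), (np.float64(0.05755022119273242), {'b1': -0.15, 'b2': -0.3, 'b3': 0.15, 'b5': -0.4}), (np.float64(0.058016363322322004), {'b1': -0.15, 'b2': -0.3, 'b3': 0.3, 'b5': -0.4})]
0.00 tcp [0.556 0.091 0.475] foot [-0.041  0.142  0.341] cap [-0.014  0.125  0.457] minz 0.331 q [-0.19  0.13  1.94  1.43  0.69  0.03]
0.08 tcp [0.536 0.088 0.486] foot [-0.045  0.135  0.363] cap [-0.027  0.11   0.479] minz 0.355 q [-0.19  0.08  2.01  1.62  0.64 -0.1 ]
0.16 tcp [0.514 0.083 0.49 ] foot [-0.053  0.123  0.376] cap [-0.043  0.092  0.492] minz 0.369 q [-0.18  0.04  2.08  1.82  0.58 -0.23]
0.24 tcp [0.494 0.078 0.487] foot [-0.064  0.11   0.38 ] cap [-0.06   0.075  0.494] minz 0.371 q [-0.17  0.01  2.14  2.01  0.54 -0.35]
0.32 tcp [0.477 0.075 0.478] foot [-0.075  0.1    0.374] cap [-0.075  0.06   0.487] minz 0.364 q [-0.16 -0.    2.2   2.21  0.52 -0.48]
0.40 tcp [0.464 0.074 0.464] foot [-0.084  0.094  0.362] cap [-0.086  0.049  0.47
[... 568 characters left out ...]
  2.35  3.18  0.75 -1.12]
0.79 tcp [0.476 0.09  0.321] foot [-0.068  0.068  0.209] cap [-0.076  0.022  0.32 ] minz 0.199 q [ 0.11  0.39  2.35  3.37  0.85 -1.24]
0.85 tcp [0.478 0.091 0.282] foot [-0.07   0.049  0.165] cap [-0.077  0.013  0.279] minz 0.156 q [ 0.18  0.51  2.35  3.54  0.96 -1.35]
0.92 tcp [0.473 0.091 0.242] foot [-0.079  0.025  0.122] cap [-0.085  0.002  0.24 ] minz 0.117 q [ 0.24  0.63  2.35  3.7   1.07 -1.45]
0.97 tcp [0.464 0.09  0.209] foot [-0.095  0.001  0.089] cap [-0.097 -0.007  0.209] minz 0.087 q [ 0.29  0.73  2.34  3.83  1.17 -1.54]
1.00 tcp [0.458 0.089 0.194] foot [-0.105 -0.012  0.075] cap [-0.105 -0.012  0.195] minz 0.075 q [ 0.31  0.78  2.34  3.9   1.21 -1.58]
```

```bash
cat > path7.py <<'E'
from path6 import *
B.update(b1=-.15,b2=-.4,b3=.15,b5=-.4)
s=r.get_state();P0=s["tcp_pos"];Q0=R.from_rotvec(s["ee_rot"])
if __name__=="__main__":
    L=[(pg+[0,0,.03],Rg),(pg+[0,0,.07],Rg),(pg+[0,0,.12],Rg)]+[(pg+np.array([-.08,-.08,.15])*k/4+[0,0,.12],Rg) for k in(1,2,3,4)]
    pr(rows(L,(P0,Q0)),0)
    l1=lambda t:qpath(t*tm)
    a=[FK(l1(t)) for t in resamp(l1)];rA=rows(a[1:],a[0]);print(len(rA));pr(rA,0)
    b=[FK(leg2(t)) for t in resamp(leg2)];rB_=rows(b[1:],b[0]);print(len(rB_));pr(rB_,0)
E
python3 path7.py
```

```text
[[-0.0001, 0.0095, -0.0286, 0, -0, 0, 0], [-0, 0.0136, -0.0376, 0, 0, 0, 0], [-0, 0.017, -0.047, 0, 0, 0, 0], [0.0223, 0.0291, -0.0294, 0, 0, 0, 0], [0.0223, 0.0291, -0.0294, 0, 0, 0, 0], [0.0223, 0.0291, -0.0294, 0, 0, 0, 0], [0.0223, 0.0291, -0.0294, 0, 0, 0, 0]]
12
[[-0.0179, -0.0054, 0.0054, 4.4, -4.6, -5.6, 0], [-0.0169, -0.0065, 0.0049, 4.7, -4.2, -5.2, 0], [-0.0166, -0.0077, 0.0047, 5.3, -3.9, -4.9, 0], [-0.0158, -0.0088, 0.0044, 5.8, -3.5, -4.6, 0], [-0.0146, -0.0096, 0.004, 6.3, -3, -4.3, 0], [-0.0136, -0.0106, 0.0036, 7, -2.5, -4.1, 0], [-0.0113, -0.0105, 0.0029, 7.2, -1.7, -3.5, 0], [-0.009, -0.0099, 0.0022, 7.5, -0.8, -3.1, 0], [-0.0063, -0.0084, 0.0013, 7.9, 0.3, -2.7, 0], [-0.0028, -0.0045, -0.0001, 7.8, 1.7, -2.1, 0], [0.0008, 0.0019, -0.0018, 6.4, 2.7, -1.3, 0], [0.001, 0.0027, -0.0013, 2.1, 1.3, -0.3, 0]]
14
[[-0.0093, 0.0012, -0.021, 5.7, 3.3, 2.2, 0], [-0.0047, 0.0053, -0.0211, 4.6, 3.7, 2.6, 0], [-0.001, 0.0098, -0.0187, 3.3, 3.6, 2.9, 0], [0.0016, 0.0139, -0.014, 2.2, 3.1, 3.2, 0], [0.0033, 0.0171, -0.0078, 1.3, 2.6, 3.2, 0], [0.0046, 0.0195, -0.0007, 0.8, 2.2, 3.1, 0], [0.0062, 0.0216, 0.0065, 0.6, 2.2, 2.6, 0], [0.0085, 0.0243, 0.0128, 0.6, 2.8, 1.8, 0], [0.0115, 0.0284, 0.0172, 0.8, 3.8, 0.5, 0], [0.0137, 0.0323, 0.0176, 0.9, 4.9, -1.3, 0], [0.0138, 0.034, 0.0141, 1, 5.5, -3.1, 0], [0.0136, 0.0359, 0.0094, 1.1, 6, -4.9, 0], [0.0111, 0.0325, 0.0036, 1.1, 5.6, -5.8, 0], [0.0046, 0.0155, 0.0001, 0.6, 2.7, -3.2, 0]]
```

Request:
step_arm([
  [0, 0.0095, -0.0286, 0, 0, 0, 0],
  [0, 0.0136, -0.0376, 0, 0, 0, 0],
  [0, 0.017, -0.047, 0, 0, 0, 0],
  [0.0223, 0.0291, -0.0294, 0, 0, 0, 0],
  [0.0223, 0.0291, -0.0294, 0, 0, 0, 0],
  [0.0223, 0.0291, -0.0294, 0, 0, 0, 0],
  [0.0223, 0.0291, -0.0294, 0, 0, 0, 0],
  [0, 0, 0, 0, 0, 0, 0],
])

```text
time_s: 7.55
tcp_pos: [0.5011, -0.0422, 0.4669]
ee_rot: [1.91, -2.168, -0.375]
contact_force: [0.6, 0.3, -2.4]
finger_gap: 0.0538
```

Run:
```python
from h import *
s,Rt=show()
for n in("scene","wrist"):
    c=r.camera(n);cv2.imwrite(f"pics/{n}6.png",c["pixels"])
```

```text
t 7.55 tcp [ 0.5011 -0.0422  0.4669] gap 0.0538 F [ 0.6  0.3 -2.4]
x [-0.126 -0.992  0.001] z [-0.335  0.041 -0.941] q [-0.21   0.274  1.507 -0.03   1.703  1.489] tipcab [-0.253  -0.0749  0.3037]
```

View pics/wrist6.png

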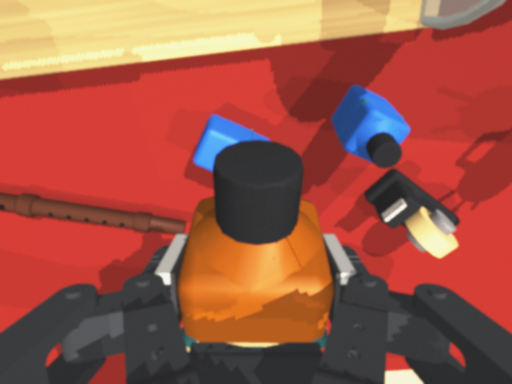

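View pics/scene6.png

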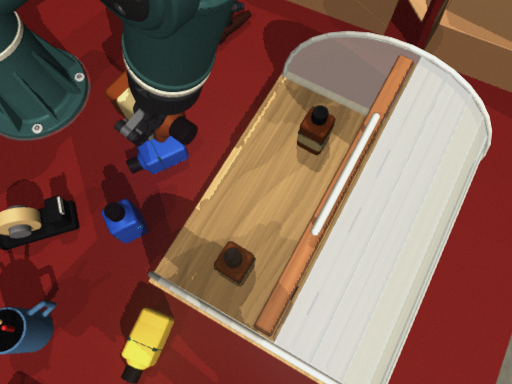

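Request:
step_arm([
  [-0.0179, -0.0054, 0.0054, 4.4, -4.6, -5.6, 0],
  [-0.0169, -0.0065, 0.0049, 4.7, -4.2, -5.2, 0],
  [-0.0166, -0.0077, 0.0047, 5.3, -3.9, -4.9, 0],
  [-0.0158, -0.0088, 0.0044, 5.8, -3.5, -4.6, 0],
  [-0.0146, -0.0096, 0.004, 6.3, -3, -4.3, 0],
  [-0.0136, -0.0106, 0.0036, 7, -2.5, -4.1, 0],
  [-0.0113, -0.0105, 0.0029, 7.2, -1.7, -3.5, 0],
  [-0.009, -0.0099, 0.0022, 7.5, -0.8, -3.1, 0],
  [-0.0063, -0.0084, 0.0013, 7.9, 0.3, -2.7, 0],
  [-0.0028, -0.0045, -0.0001, 7.8, 1.7, -2.1, 0],
  [0.0008, 0.0019, -0.0018, 6.4, 2.7, -1.3, 0],
  [0.001, 0.0027, -0.0013, 2.1, 1.3, -0.3, 0],
])

```text
time_s: 9.15
tcp_pos: [0.5548, 0.0912, 0.4712]
ee_rot: [-1.681, 1.209, -0.435]
contact_force: [-0.6, 0.1, -2.4]
finger_gap: 0.0536
```

Run:
```python
from h import *
s,Rt=show()
from path6 import qm,FK
p,Q=FK(qm);print(qm.round(3),p.round(3)-s["tcp_pos"],np.degrees((Rt.inv()*Q).as_rotvec()).round(2))
```

```text
t 9.15 tcp [0.5548 0.0912 0.4712] gap 0.0536 F [-0.6  0.1 -2.4]
x [ 0.44  -0.865 -0.241] z [ 0.737  0.501 -0.454] q [-0.191  0.131  1.953  1.434  0.692  0.022] tipcab [-0.0159  0.141   0.3925]
[-0.189  0.128  1.944  1.43   0.693  0.028] [ 0.00118546 -0.00016854  0.00377751] [ 0.36 -0.07 -0.32]
```

Request:
step_arm([
  [-0.0093, 0.0012, -0.021, 5.7, 3.3, 2.2, 0],
  [-0.0047, 0.0053, -0.0211, 4.6, 3.7, 2.6, 0],
  [-0.001, 0.0098, -0.0187, 3.3, 3.6, 2.9, 0],
  [0.0016, 0.0139, -0.014, 2.2, 3.1, 3.2, 0],
  [0.0033, 0.0171, -0.0078, 1.3, 2.6, 3.2, 0],
  [0.0046, 0.0195, -0.0007, 0.8, 2.2, 3.1, 0],
  [0.0062, 0.0216, 0.0065, 0.6, 2.2, 2.6, 0],
  [0.0085, 0.0243, 0.0128, 0.6, 2.8, 1.8, 0],
  [0.0115, 0.0284, 0.0172, 0.8, 3.8, 0.5, 0],
  [0, 0, 0, 0, 0, 0, 0],
])

```text
time_s: 10.4
tcp_pos: [0.4688, 0.0886, 0.3543]
ee_rot: [-1.037, 1.663, -0.725]
contact_force: [0.1, -0.1, -2.3]
finger_gap: 0.0535
```

Run:
```python
from h import *
s,Rt=show()
c=r.camera("scene");cv2.imwrite(f"pics/scene7.png",c["pixels"])
from path7 import *
ts=resamp(leg2);q=leg2(ts[9]);p,Q=FK(q);print(q.round(3),p.round(4)-s["tcp_pos"],np.degrees((Rt.inv()*Q).as_rotvec()).round(2))
f,u=bottle(s["q"]);print(w2c(f),u)
b=[FK(leg2(t)) for t in ts[10:]];pr(rows(b,(s["tcp_pos"],Rt)),0)
```

```text
t 10.4 tcp [0.4688 0.0886 0.3543] gap 0.0535 F [ 0.1 -0.1 -2.3]
x [-0.128 -0.892 -0.433] z [ 0.949  0.018 -0.316] q [ 0.057  0.292  2.352  3.195  0.752 -1.123] tipcab [-0.0641  0.0541  0.2995]
[ 0.051  0.279  2.345  3.185  0.747 -1.118] [ 0.00096516 -0.00109659  0.00335441] [ 0.71 -0.46  0.03]
[-0.0769398   0.08217674  0.24625024] [-0.05424087 -0.43027165  0.90106838]
[[0.013, 0.0285, 0.0179, 1.6, 4.4, -1.3, 0], [0.0138, 0.034, 0.0141, 1, 5.5, -3.1, 0], [0.0136, 0.0359, 0.0094, 1.1, 6, -4.9, 0], [0.0111, 0.0325, 0.0036, 1.1, 5.6, -5.8, 0], [0.0046, 0.0155, 0.0001, 0.6, 2.7, -3.2, 0]]
```

View pics/scene7.png

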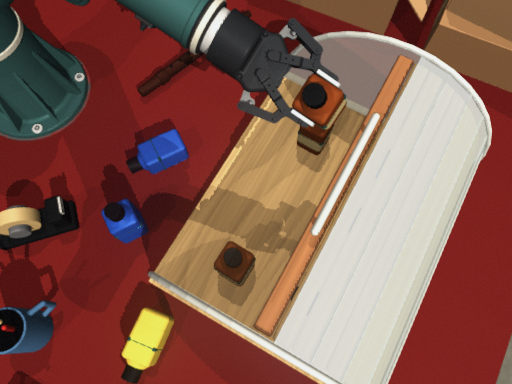

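Request:
step_arm([
  [0.013, 0.0285, 0.0179, 1.6, 4.4, -1.3, 0],
  [0.0138, 0.034, 0.0141, 1, 5.5, -3.1, 0],
  [0.0136, 0.0359, 0.0094, 1.1, 6, -4.9, 0],
  [0.0111, 0.0325, 0.0036, 1.1, 5.6, -5.8, 0],
  [0.0046, 0.0155, 0.0001, 0.6, 2.7, -3.2, 0],
  [0, 0, 0, 0, 0, 0, 0],
])

```text
time_s: 11.2
tcp_pos: [0.461, 0.0882, 0.1967]
ee_rot: [-1.148, 1.816, -1.285]
contact_force: [-0.1, -0.2, -2.6]
finger_gap: 0.0535
```

Run:
```python
from h import *
s,Rt=show()
c=r.camera("scene");cv2.imwrite(f"pics/scene8.png",c["pixels"]);crop(c["pixels"],170,20,370,170,4,"s8.png")
c2=r.camera("top");cv2.imwrite(f"pics/top8.png",c2["pixels"])
c3=r.camera("wrist");cv2.imwrite(f"pics/wrist8.png",c3["pixels"])
from path7 import *
f,u=bottle(s["q"]);print("foot",w2c(f),"axis",u, "cap top px",proj(c,f+.12*u),"foot px",proj(c,f))
Rb=R.from_rotvec(s["ee_rot"])*RBt
for a,b in((-1,-1),(-1,1),(1,1),(1,-1)):print(proj(c,f+Rb.apply([a*.027,b*.027,0])).round(1),proj(c,f+Rb.apply([a*.027,b*.027,.086])).round(1))
```

```text
t 11.2 tcp [0.461  0.0882 0.1967] gap 0.0535 F [-0.1 -0.2 -2.6]
x [-0.424 -0.906 -0.008] z [ 0.857 -0.398 -0.328] q [ 0.316  0.788  2.338  3.896  1.225 -1.574] tipcab [-0.087  -0.0187  0.1397]
foot [-0.10093943 -0.01212177  0.07924293] axis [-0.01743175 -0.00117025  0.99984737] cap top px [276.73606339 162.17427452] foot px [275.10694451 188.71524038]
[254.8 185.9] [253.5 167.5]
[278. 170.] [279.4 150. ]
[295.5 191.6] [299.1 173.8]
[272.2 208.1] [272.9 192. ]
```

View pics/s8.png

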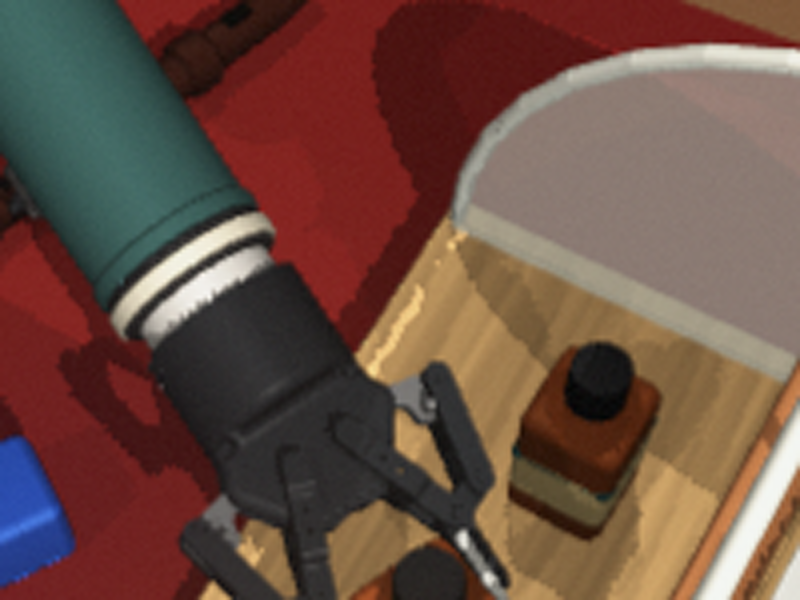

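View pics/wrist8.png

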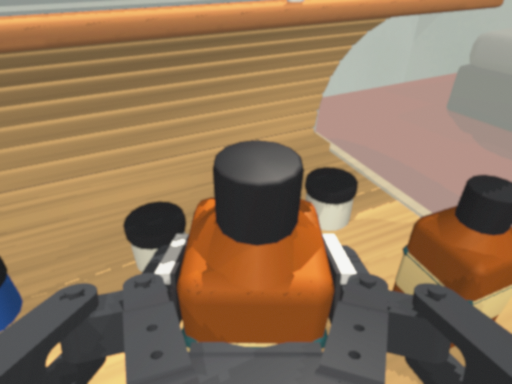

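View pics/top8.png

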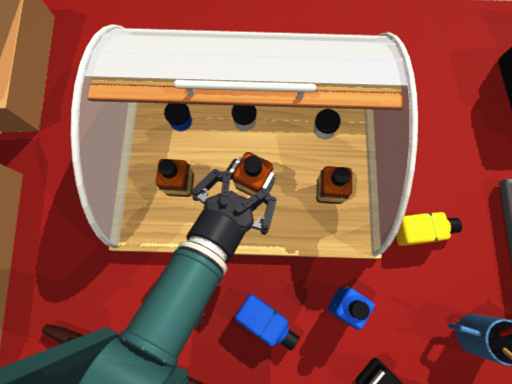

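Run:
```python
from path7 import *
L=[tcp_for(c2w([-.0985,-.0135,.062]),-25),tcp_for(c2w([-.097,-.015,.046]),-25),tcp_for(c2w([-.096,-.015,.034]),-25),tcp_for(c2w([-.095,-.015,.026]),-25),tcp_for(c2w([-.095,-.015,.0225]),-25)]
q=np.array(s["q"])
for p,Q in L: q,e=IK(p,Q,q);print(q.round(3),e)
pr(rows(L,(P0,Q0)),0)
```

```text
[ 0.304  0.819  2.329  3.88   1.229 -1.566] 3.0347223308402594e-12
[ 0.298  0.866  2.325  3.865  1.261 -1.536] 2.705996464074088e-10
[ 0.298  0.9    2.32   3.858  1.282 -1.516] 1.8811078288463622e-11
[ 0.297  0.922  2.316  3.854  1.295 -1.504] 5.607840133358513e-13
[ 0.297  0.931  2.314  3.852  1.302 -1.498] 1.8354390915315473e-15
[[-0.0008, 0.0149, 0.0083, -0.9, 0, -0.5, 0], [0.0008, 0.0144, 0.0073, 0, 0, 0, 0], [-0.0004, 0.011, 0.0049, 0, 0, 0, 0], [-0.0004, 0.0072, 0.0036, 0, 0, 0, 0], [0, 0.0033, 0.0012, 0, 0, 0, 0]]
```

Request:
step_arm([
  [-0.0008, 0.0149, 0.0083, -0.9, 0, -0.5, 0],
  [0.0008, 0.0144, 0.0073, 0, 0, 0, 0],
  [-0.0004, 0.011, 0.0049, 0, 0, 0, 0],
  [-0.0004, 0.0072, 0.0036, 0, 0, 0, 0],
  [0, 0.0033, 0.0012, 0, 0, 0, 0],
  [0, 0, 0, 0, 0, 0, 0],
])

```text
time_s: 12.1
tcp_pos: [0.4668, 0.0852, 0.1425]
ee_rot: [-1.162, 1.821, -1.286]
contact_force: [-3.5, 1.4, 9.6]
finger_gap: 0.0538
```

Run:
```python
from h import *
s,Rt=show()
from path7 import *
f,u=bottle(s["q"]);print("foot",w2c(f),"axis",u)
L=[tcp_for(c2w([-.095,-.015,.0205]),-25),tcp_for(c2w([-.095,-.015,.0185]),-25)]
pr(rows(L,(P0,Q0)),0)
```

```text
t 12.1 tcp [0.4668 0.0852 0.1425] gap 0.0538 F [-3.5  1.4  9.6]
x [-0.423 -0.906  0.003] z [ 0.853 -0.399 -0.336] q [ 0.302  0.939  2.317  3.858  1.313 -1.495] tipcab [-0.0818 -0.0219  0.0842]
foot [-0.09677553 -0.01469219  0.02179936] axis [-0.00239063  0.00463087  0.99998642]
[[-0.0006, 0.0022, 0.0014, -0.2, -0.1, 0.2, 0], [0, 0.0019, 0.0007, 0, 0, 0, 0]]
```

Request:
step_arm([
  [0, -0.0008, -0.0003, 0, 0, 0, 0],
  [0, 0, 0, 0, 0, 0, 0.057],
  [0, 0, 0, 0, 0, 0, 0.062],
  [0, 0, 0, 0, 0, 0, 0.07],
  [0, 0, 0, 0, 0, 0, 0.08],
  [0, 0, 0, 0, 0, 0, 0.0854],
  [0, 0, 0, 0, 0, 0, 0.0854],
])

```text
time_s: 12.98
tcp_pos: [0.4666, 0.0851, 0.1413]
ee_rot: [-1.166, 1.827, -1.282]
contact_force: [-0.3, -0.6, 0.5]
finger_gap: 0.0858
```

Run:
```python
from h import *
s,Rt=show()
for n in("scene","top","wrist"):
    c=r.camera(n);cv2.imwrite(f"pics/{n}9.png",c["pixels"])
    if n=="scene": crop(c["pixels"],200,90,360,210,5,"s9.png")
```

```text
t 12.975 tcp [0.4666 0.0851 0.1413] gap 0.0858 F [-0.3 -0.6  0.5]
x [-0.424 -0.906  0.004] z [ 0.851 -0.399 -0.342] q [ 0.302  0.938  2.316  3.858  1.306 -1.496] tipcab [-0.0825 -0.0219  0.0819]
```

View pics/s9.png

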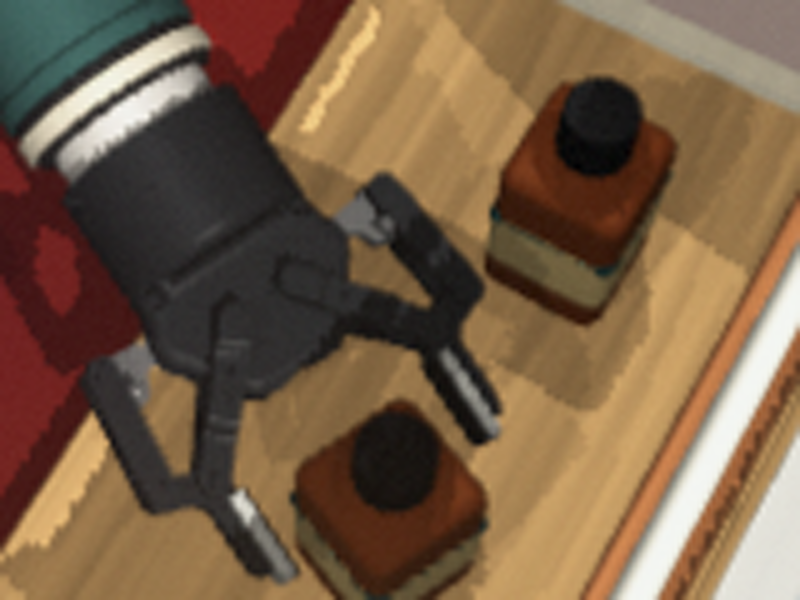

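View pics/wrist9.png

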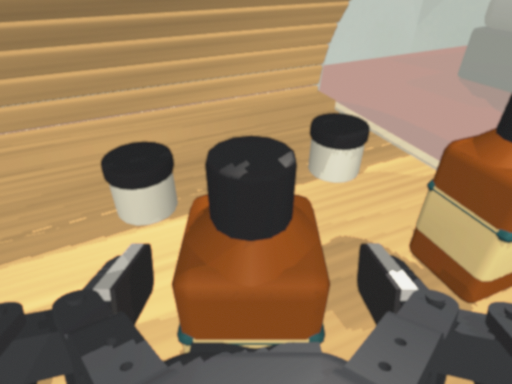

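```bash
cat > path8.py <<'E'
from path7 import *
def down(gc,yaw):  # grasp point cab coords, vertical tool, world yaw of lateral
    y=np.radians(yaw);return c2w(gc)+[0,0,.155],toolR([np.sin(y),-np.cos(y),0],[0,0,-1])
pt,Rt_=down([-.095,-.015,.23],-25);qt,et=IK(pt,Rt_,[-.06,.4,1.6,0.,1.2,1.9]);
t0=.35;q0_=leg2(t0)
leg3=lambda t:leg2(1-t*(1-t0))
leg4=lambda t:q0_*(1-t)+qt*t
if __name__=="__main__":
    print("top",pt,qt.round(3),et)
    # lift straight up 70mm then to P
    qq=np.array(s["q"]);
    for dz in(.02,.04,.06):
        qq,e=IK(P0+[-.004*dz/.02*.5,.0,dz],Q0,qq);print("up",dz,qq.round(3),e)
    for nm,lg in(("3",leg3),("4",leg4)):
        tt=resamp(lg,10,.2,.055);pp=[]
        for t in tt:
            q=lg(t);p,Q=FK(q);pp.append((p,Q))
            tips=[w2c(p+Q.apply([sx*.05,sy*.011,.170])).round(3) for sx in(-1,1) for sy in(0,)]
            print(nm,"%.2f"%t,"tcp",p.round(3),"tips",*tips,"q",q.round(2))
        print(len(tt)-1);pr(rows(pp[1:],pp[0]),.0854)
E
python3 path8.py
```

```text
top [0.60163425 0.02299031 0.385     ] [-0.077  0.38   1.53  -0.     1.232  1.93 ] 9.46650433981269e-16
up 0.02 [ 0.299  0.877  2.326  3.866  1.267 -1.531] 9.839189420916058e-09
up 0.04 [ 0.301  0.819  2.333  3.878  1.23  -1.567] 8.508678122753426e-09
up 0.06 [ 0.303  0.76   2.338  3.894  1.19  -1.606] 1.9685935732412506e-08
3 0.00 tcp [0.458 0.089 0.194] tips [-0.073  0.029  0.137] [-0.115 -0.062  0.137] q [ 0.31  0.78  2.34  3.9   1.21 -1.58]
3 0.10 tcp [0.471 0.091 0.231] tips [-0.057  0.05   0.179] [-0.092 -0.042  0.164] q [ 0.25  0.66  2.35  3.74  1.1  -1.48]
3 0.22 tcp [0.478 0.091 0.279] tips [-0.049  0.072  0.235] [-0.075 -0.02   0.205] q [ 0.18  0.52  2.35  3.55  0.97 -1.36]
3 0.34 tcp [0.476 0.09  0.324] tips [-0.052  0.088  0.288] [-0.07  -0.003  0.249] q [ 0.11  0.39  2.35  3.36  0.85 -1.23]
3 0.45 tcp [0.469 0.087 0.363] tips [-0.061  0.098  0.334] [-0.071  0.009  0.29 ] q [ 0.05  0.27  2.34  3.17  0.74 -1.11]
3 0.57 tcp [0.462 0.083 0.396] tips [-0.071  0.105  0.37 ] [-0.075  0.016  0.325] q [-0.01  0.17  2.33  2.98  0.65 -0.98]
3 0.69 tcp [0.458 0.079 0.423] tips [-0.0
[... 2766 characters left out ...]
4
[[-0.0167, -0.0072, 0.0211, -2.4, -5.8, 1.6, 0.0854], [-0.0129, -0.0026, 0.02, -3.9, -5.2, 1.8, 0.0854], [-0.0083, 0.001, 0.0184, -5.3, -4.1, 2, 0.0854], [-0.003, 0.0033, 0.0163, -6.4, -2.7, 2.3, 0.0854], [0.0025, 0.0043, 0.0139, -7.1, -1, 2.6, 0.0854], [0.0079, 0.0041, 0.0113, -7.4, 0.8, 3, 0.0854], [0.013, 0.0026, 0.0086, -7.3, 2.7, 3.4, 0.0854], [0.0175, -0, 0.0059, -6.7, 4.6, 3.9, 0.0854], [0.0212, -0.0036, 0.0033, -5.7, 6.4, 4.5, 0.0854], [0.0226, -0.0076, 0.001, -4.1, 7.4, 4.8, 0.0854], [0.0228, -0.0114, -0.0007, -2.5, 8, 5.1, 0.0854], [0.0218, -0.0149, -0.002, -0.9, 8.1, 5.4, 0.0854], [0.0201, -0.0179, -0.0028, 0.5, 8, 5.7, 0.0854], [0.0029, -0.0032, -0.0003, 0.2, 1.2, 0.9, 0.0854]]
```

Request:
step_arm([
  [0, -0.0133, -0.0073, 0, 0, 0, 0.0854],
  [0, -0.0133, -0.0073, 0, 0, 0, 0.0854],
  [0, -0.0133, -0.0073, 0, 0, 0, 0.0854],
  [0, -0.0133, -0.0073, 0, 0, 0, 0.0854],
  [0, 0, 0, 0, 0, 0, 0.0854],
])

```text
time_s: 13.75
tcp_pos: [0.4582, 0.0893, 0.2023]
ee_rot: [-1.164, 1.826, -1.282]
contact_force: [0.2, 1.0, -0.0]
finger_gap: 0.0853
```

Request:
step_arm([
  [-0.0077, -0.0385, -0.0022, -1.3, -6.5, 7.2, 0.0854],
  [-0.0104, -0.0453, -0.0108, -1.3, -7.3, 6.3, 0.0854],
  [-0.0118, -0.04, -0.0167, -1.1, -6.2, 3.6, 0.0854],
  [-0.0116, -0.0334, -0.0187, -0.9, -4.9, 1.2, 0.0854],
  [-0.0102, -0.0276, -0.0169, -0.7, -3.6, -0.6, 0.0854],
  [-0.0084, -0.0235, -0.0124, -0.6, -2.7, -1.8, 0.0854],
  [-0.0067, -0.0208, -0.0061, -0.6, -2.2, -2.6, 0.0854],
  [-0.0055, -0.0188, 0.0009, -0.8, -2.1, -3, 0.0854],
  [-0.0026, -0.0099, 0.0037, -0.7, -1.4, -1.8, 0.0854],
])

```text
time_s: 14.88
tcp_pos: [0.4728, 0.0754, 0.4801]
ee_rot: [-1.261, 1.417, -0.664]
contact_force: [0.6, 0.2, 0.8]
finger_gap: 0.0855
```

Run:
```python
from h import *
s,Rt=show()
c=r.camera("scene");cv2.imwrite(f"pics/scene10.png",c["pixels"]);c=r.camera("top");cv2.imwrite(f"pics/top10.png",c["pixels"])
from path8 import *
print(q0_.round(3))
tt=resamp(leg4,10,.2,.055);pp=[FK(leg4(t)) for t in tt];pr(rows(pp[1:],(P0,Q0)),.0854)
```

```text
t 14.875 tcp [0.4728 0.0754 0.4801] gap 0.0855 F [0.6 0.2 0.8]
x [ 0.136 -0.93  -0.343] z [ 0.934  0.236 -0.269] q [-0.143 -0.012  2.205  2.257  0.494 -0.496] tipcab [-0.063   0.0787  0.4334]
[-1.470e-01  1.000e-03  2.217e+00  2.293e+00  5.180e-01 -5.360e-01]
[[-0.0135, 0.0001, 0.0203, -2.1, -6, 1.7, 0.0854], [-0.0129, -0.0026, 0.02, -3.9, -5.2, 1.8, 0.0854], [-0.0083, 0.001, 0.0184, -5.3, -4.1, 2, 0.0854], [-0.003, 0.0033, 0.0163, -6.4, -2.7, 2.3, 0.0854], [0.0025, 0.0043, 0.0139, -7.1, -1, 2.6, 0.0854], [0.0079, 0.0041, 0.0113, -7.4, 0.8, 3, 0.0854], [0.013, 0.0026, 0.0086, -7.3, 2.7, 3.4, 0.0854], [0.0175, -0, 0.0059, -6.7, 4.6, 3.9, 0.0854], [0.0212, -0.0036, 0.0033, -5.7, 6.4, 4.5, 0.0854], [0.0226, -0.0076, 0.001, -4.1, 7.4, 4.8, 0.0854], [0.0228, -0.0114, -0.0007, -2.5, 8, 5.1, 0.0854], [0.0218, -0.0149, -0.002, -0.9, 8.1, 5.4, 0.0854], [0.0201, -0.0179, -0.0028, 0.5, 8, 5.7, 0.0854], [0.0029, -0.0032, -0.0003, 0.2, 1.2, 0.9, 0.0854]]
```

View pics/top10.png

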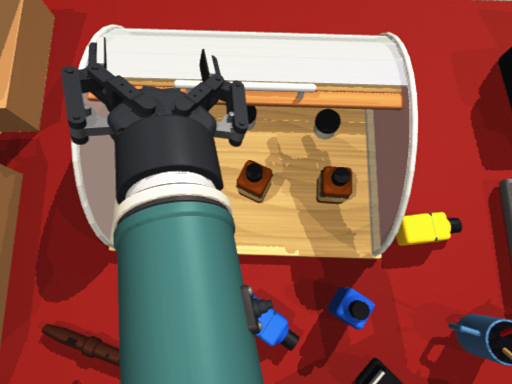

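View pics/scene10.png

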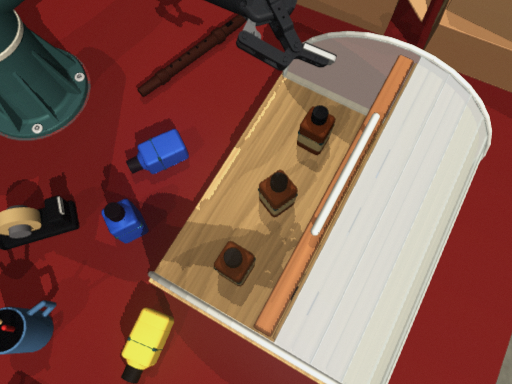

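Request:
step_arm([
  [-0.0135, 0.0001, 0.0203, -2.1, -6, 1.7, 0.0854],
  [-0.0129, -0.0026, 0.02, -3.9, -5.2, 1.8, 0.0854],
  [-0.0083, 0.001, 0.0184, -5.3, -4.1, 2, 0.0854],
  [-0.003, 0.0033, 0.0163, -6.4, -2.7, 2.3, 0.0854],
  [0.0025, 0.0043, 0.0139, -7.1, -1, 2.6, 0.0854],
  [0.0079, 0.0041, 0.0113, -7.4, 0.8, 3, 0.0854],
  [0.013, 0.0026, 0.0086, -7.3, 2.7, 3.4, 0.0854],
  [0.0175, 0, 0.0059, -6.7, 4.6, 3.9, 0.0854],
  [0.0212, -0.0036, 0.0033, -5.7, 6.4, 4.5, 0.0854],
  [0.0226, -0.0076, 0.001, -4.1, 7.4, 4.8, 0.0854],
  [0.0228, -0.0114, -0.0007, -2.5, 8, 5.1, 0.0854],
])

```text
time_s: 16.35
tcp_pos: [0.578, 0.0766, 0.3862]
ee_rot: [-1.789, 2.258, 0.237]
contact_force: [0.2, 0.4, -0.2]
finger_gap: 0.0857
```

Run:
```python
from h import *
s,Rt=show()
t=cv2.imread("pics/top10.png");sc=cv2.imread("pics/scene10.png")
crop(t,220,130,380,230,5,"t10.png");crop(sc,200,90,360,290,4,"s10.png")
from path8 import *
plan(pt,Rt_)
```

```text
t 16.35 tcp [0.578  0.0766 0.3862] gap 0.0857 F [ 0.2  0.4 -0.2]
x [-0.215 -0.931 -0.294] z [ 0.094  0.28  -0.955] q [-0.086  0.328  1.632  0.323  1.129  1.584] tipcab [-0.1035  0.087   0.2205]
shift(tool axes) [ 0.0452 -0.0354 -0.0117] turn deg [ 0.16 17.19 11.67] min rows 1.9
[0.0226, -0.0177, -0.0058, 0.0806, 8.5973, 5.8358]
[0.0213, -0.0199, -0.0025, 0.0806, 8.5973, 5.8358]
```

View pics/s10.png

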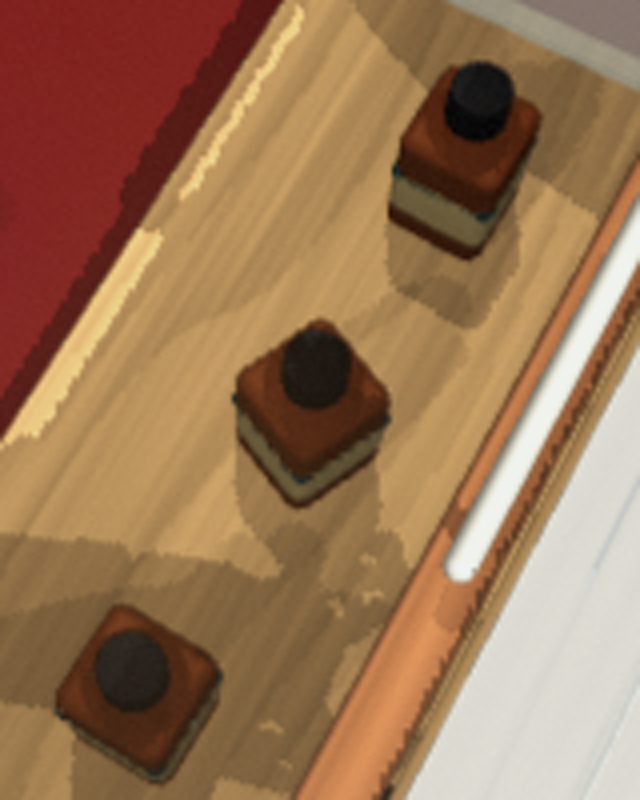

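View pics/t10.png

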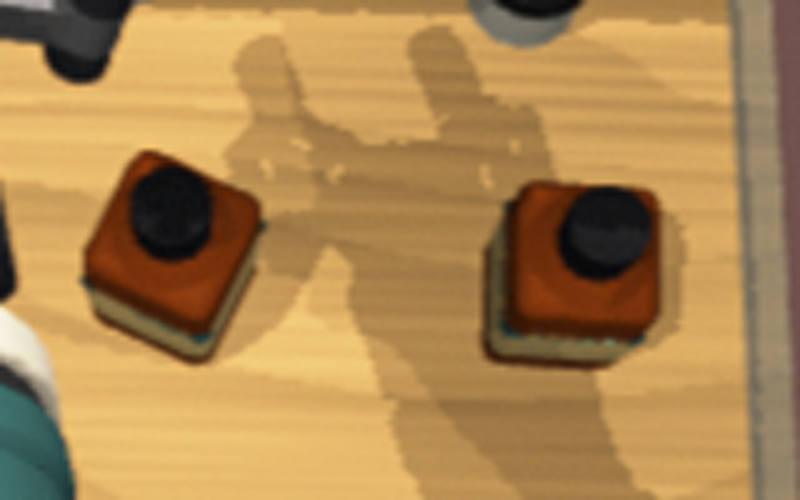

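Run:
```python
from h import *
C=cams();S=C["scene"];T=C["top"]
for n,u,v in(("L",320.3,113),("M",279.5,180.5),("R",233,257.5)):print("scene",n,w2c(atz(S,u,v,.14)).round(4))
for n,u,v in(("M",220+170/5,130+205/5),("R",220+611/5,130+226/5)):print("top",n,w2c(atz(T,u,v,.14)).round(4))
```

```text
scene L [-0.0908  0.1361  0.14  ]
scene M [-0.0929 -0.0158  0.14  ]
scene R [-0.095  -0.1685  0.14  ]
top M [-0.0956 -0.0143  0.14  ]
top R [-0.0985 -0.1677  0.14  ]
```

Request:
step_arm([
  [0.0226, -0.0177, -0.0058, 0, 8.6, 5.84, 0.0854],
  [0.0213, -0.0199, -0.0025, 0, 8.6, 5.84, 0.0854],
  [0, 0, 0, 0, 0, 0, 0.0854],
])

```text
time_s: 16.73
tcp_pos: [0.6028, 0.0231, 0.3854]
ee_rot: [-1.69, 2.645, 0.003]
contact_force: [0.2, 1.5, -0.8]
finger_gap: 0.0851
```

Run:
```python
from h import *
s,Rt=show()
c=r.camera("wrist");cv2.imwrite("pics/wrist11.png",c["pixels"])
print(proj(c,c2w([-.095,-.015,.14])))
import pickle;pickle.dump({k:v for k,v in c.items() if k!="pixels"},open("w11.pkl","wb"))
```

```text
t 16.725 tcp [0.6028 0.0231 0.3854] gap 0.0851 F [ 0.2  1.5 -0.8]
x [-0.42  -0.907 -0.003] z [ 0.001  0.003 -1.   ] q [-0.077  0.38   1.527  0.003  1.233  1.926] tipcab [-0.0936 -0.0143  0.212 ]
[255.57507409 202.73192429]
```

View pics/wrist11.png

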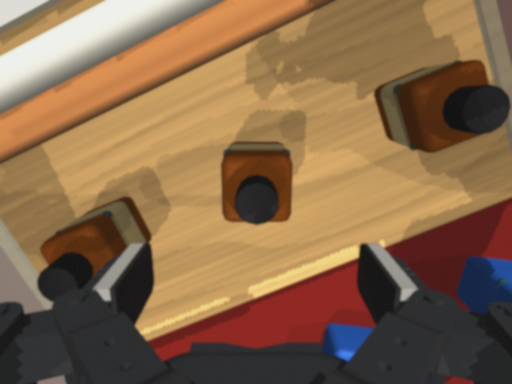

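Request:
step_arm([
  [0, 0, 0.03, 0, 0, 0, 0.0854],
  [0, 0, 0.035, 0, 0, 0, 0.0854],
  [0, 0, 0.035, 0, 0, 0, 0.0854],
  [0, 0, 0.022, 0, 0, 0, 0.0854],
  [0, 0, 0.01, 0, 0, 0, 0.0854],
  [0, 0, 0, 0, 0, 0, 0.0854],
])

```text
time_s: 17.52
tcp_pos: [0.6022, 0.0237, 0.2546]
ee_rot: [-1.689, 2.644, 0.002]
contact_force: [0.4, -0.8, 0.2]
finger_gap: 0.0857
```

Run:
```python
from h import *
s,Rt=show()
for n in("scene","wrist"):
    c=r.camera(n);cv2.imwrite(f"pics/{n}12.png",c["pixels"])
```

```text
t 17.525 tcp [0.6022 0.0237 0.2546] gap 0.0857 F [ 0.4 -0.8  0.2]
x [-0.421 -0.907 -0.004] z [ 0.003  0.004 -1.   ] q [-0.077  0.527  1.655  0.005  0.957  1.926] tipcab [-0.0939 -0.0137  0.0812]
```

View pics/wrist12.png

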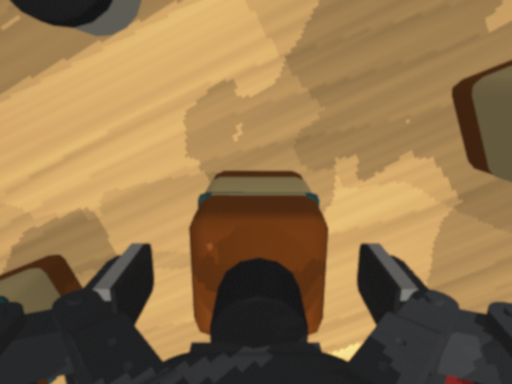

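View pics/scene12.png

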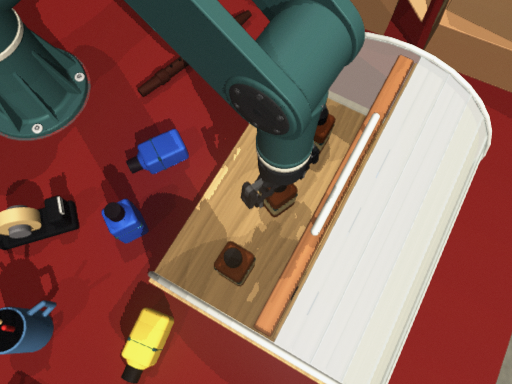

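Request:
step_arm([
  [0, 0, 0, 0, 0, 0, 0.06],
  [0, 0, 0, 0, 0, 0, 0.05],
  [0, 0, 0, 0, 0, 0, 0.03],
  [0, 0, 0, 0, 0, 0, 0.02],
  [0, 0, 0, 0, 0, 0, 0.01],
  [0, 0, -0.003, 0, 0, 0, 0.01],
  [0, 0, 0, 0, 0, -8.1, 0.01],
  [0, 0, 0, 0, 0, -8.1, 0.01],
  [0, 0, 0, 0, 0, -8.1, 0.01],
  [0, 0, 0, 0, 0, 0, 0.01],
])

```text
time_s: 18.88
tcp_pos: [0.6027, 0.0233, 0.2582]
ee_rot: [-2.205, 2.231, -0.002]
contact_force: [0.6, -0.2, -2.7]
finger_gap: 0.0525
```

Run:
```python
from h import *
s,Rt=show();print(w2c(s["tcp_pos"]))
for n in("wrist",):
    c=r.camera(n);cv2.imwrite(f"pics/{n}13.png",c["pixels"])
```

```text
t 18.875 tcp [0.6027 0.0233 0.2582] gap 0.0525 F [ 0.6 -0.2 -2.7]
x [-0.012 -1.    -0.002] z [ 0.004  0.002 -1.   ] q [-0.077  0.523  1.652  0.003  0.963  1.504] tipcab [-0.0932 -0.0143  0.0848]
[-0.09397246 -0.01470517  0.25815514]
```

View pics/wrist13.png

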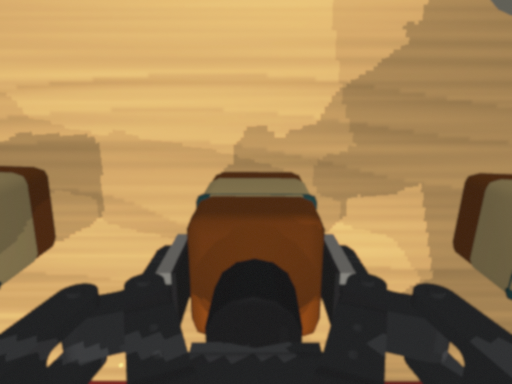

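Request:
step_arm([
  [0, 0, 0.0015, 0, 0, 0, 0.01],
  [0, 0, 0.0015, 0, 0, 0, 0.01],
  [0, 0, 0.0005, 0, 0, 0, 0.01],
  [0, 0, 0, 0, 0, 0, 0.01],
])

```text
time_s: 19.42
tcp_pos: [0.6029, 0.0232, 0.2564]
ee_rot: [-2.205, 2.23, -0.004]
contact_force: [-2.8, -1.3, 12.4]
finger_gap: 0.0529
```

Firm contact with the floor; relieve slightly and release, then rise.

Request:
step_arm([
  [0, 0, -0.001, 0, 0, 0, 0.01],
  [0, 0, 0, 0, 0, 0, 0.056],
  [0, 0, 0, 0, 0, 0, 0.06],
  [0, 0, 0, 0, 0, 0, 0.07],
  [0, 0, 0, 0, 0, 0, 0.0854],
  [0, 0, 0, 0, 0, 0, 0.0854],
  [0, 0, -0.02, 0, 0, 0, 0.0854],
  [0, 0, -0.04, 0, 0, 0, 0.0854],
  [0, 0, -0.05, 0, 0, 0, 0.0854],
  [0, 0.03, -0.045, 0, 0, 0, 0.0854],
  [0, 0.04, -0.03, 0, 0, 0, 0.0854],
  [0, 0, 0, 0, 0, 0, 0.0],
])

```text
time_s: 20.92
tcp_pos: [0.5303, 0.0238, 0.4431]
ee_rot: [-2.205, 2.228, -0.007]
contact_force: [-0.1, -0.5, -0.6]
finger_gap: 0.0699
```

Run:
```python
from h import *
s,Rt=show();print(w2c(s["tcp_pos"]))
c=r.camera("scene");crop(c["pixels"],200,90,360,290,4,"s14.png");cv2.imwrite("pics/scene14.png",c["pixels"])
c=r.camera("wrist");cv2.imwrite("pics/wrist14.png",c["pixels"])
```

```text
t 20.925 tcp [0.5303 0.0238 0.4431] gap 0.0699 F [-0.1 -0.5 -0.6]
x [-0.01  -1.    -0.002] z [ 0.008  0.002 -1.   ] q [-0.086  0.222  1.609  0.003  1.302  1.494] tipcab [-0.1648 -0.0147  0.2697]
[-0.16631228 -0.01504003  0.44311917]
```

View pics/scene14.png

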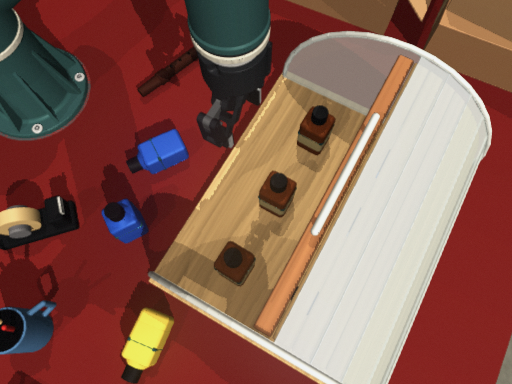

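View pics/wrist14.png

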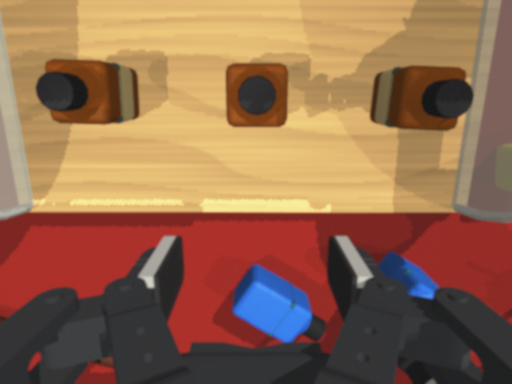

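Request:
step_arm([
  [0, 0, -0.035, 0, 0, 0, 0.0],
  [0, -0.03, 0, 0, 0, 0, 0.0],
  [0, -0.045, 0, 0, 0, 0, 0.0],
  [0, -0.05, 0, 0, 0, 0, 0.0],
  [0, -0.05, 0, 0, 0, 0, 0.0],
  [0, -0.036, 0, 0, 0, 0, 0.0],
  [0, 0, 0.02, 0, 0, 0, 0.0],
  [0, 0, 0, 0, 0, 0, 0.0],
])

```text
time_s: 22.02
tcp_pos: [0.7434, 0.0213, 0.4517]
ee_rot: [-2.209, 2.233, 0.005]
contact_force: [-0.9, -0.2, -0.2]
finger_gap: 0.0002
```

Run:
```python
from h import *
s,Rt=show();print(w2c(s["tcp_pos"]))
c=r.camera("scene");cv2.imwrite("pics/scene15.png",c["pixels"])
```

```text
t 22.025 tcp [0.7434 0.0213 0.4517] gap 0.0002 F [-0.9 -0.2 -0.2]
x [-0.01  -1.    -0.003] z [-0.002  0.003 -1.   ] q [-0.065  0.542  1.092  0.003  1.51   1.516] tipcab [ 0.0464 -0.0146  0.2783]
[ 0.04676764 -0.01506841  0.45166945]
```

View pics/scene15.png

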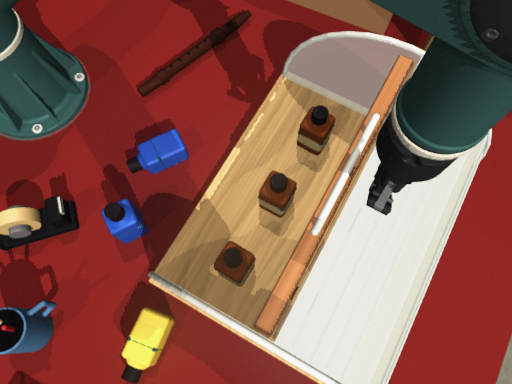

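Request:
step_arm([
  [0, 0, 0.03, 0, 0, 0, 0.0],
  [0, 0.02, 0, 0, 0, 0, 0.0],
  [0, 0.01, 0, 0, 0, 0, 0.0],
  [0, 0.0205, 0.0018, 0, 0, 0, 0.0],
  [0, 0.0205, 0.0018, 0, 0, 0, 0.0],
  [0, 0.02, 0.0053, 0, 0, 0, 0.0],
  [0, 0.02, 0.0053, 0, 0, 0, 0.0],
  [0, 0.015, 0.0067, 0, 0, 0, 0.0],
  [0, 0.015, 0.0067, 0, 0, 0, 0.0],
  [0, 0.0125, 0.0069, 0, 0, 0, 0.0],
  [0, 0.0125, 0.0069, 0, 0, 0, 0.0],
  [0, 0, 0, 0, 0, 0, 0.0],
])

```text
time_s: 23.58
tcp_pos: [0.576, 0.0232, 0.3835]
ee_rot: [-2.208, 2.231, -0.0]
contact_force: [0.2, -0.4, 0.4]
finger_gap: 0.0
```

Run:
```python
from h import *
s,Rt=show();print(w2c(s["tcp_pos"]))
c=r.camera("scene");cv2.imwrite("pics/scene16.png",c["pixels"])
```

```text
t 23.575 tcp [0.576  0.0232 0.3835] gap 0.0 F [ 0.2 -0.4  0.4]
x [-0.01  -1.    -0.002] z [ 0.002  0.002 -1.   ] q [-0.08   0.345  1.589  0.003  1.205  1.5  ] tipcab [-0.1202 -0.0146  0.2101]
[-0.12063901 -0.01503802  0.38347776]
```

View pics/scene16.png

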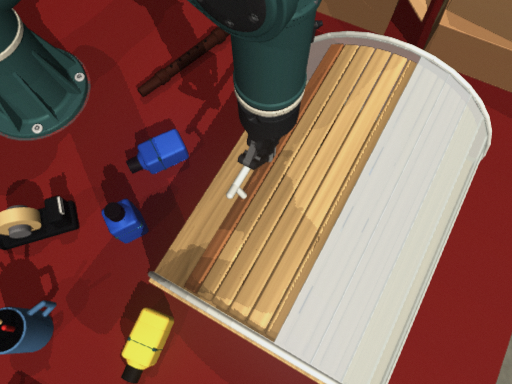

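```bash
cat > close.py <<'E'
from kin import *
from path4 import rows,pr
def pose(th,tilt,gap=0,y=-.0147):
    t=np.radians(th);k=np.radians(tilt);n=np.array([np.sin(k),0,-np.cos(k)])
    bar=np.array([-.237*np.cos(t),y,.02+.237*np.sin(t)])
    tip=bar-(.006+gap)*n;tip[0]-=.002
    nw=CR.apply(n);return c2w(tip)-.1734*nw,toolR(CR.apply([0,-1,0]),nw)
if __name__=="__main__":
    s=r.get_state();cur=(s["tcp_pos"],R.from_rotvec(s["ee_rot"]))
    up=(s["tcp_pos"]+[0,0,.03],cur[1]);p1,R1=pose(55,0,.025);p2,R2=pose(55,0,.005)
    L=[up,(p1,R1),(p2,R2)]
    ths=[51,46,41,36,31,26,21,16,12,9,6,4]
    L2=[pose(t,float(np.interp(t,[8,35],[15,0]))) for t in ths]
    q=np.array(s["q"])
    for p,Q in L+L2:
        q,e=IK(p,Q,q);print(q.round(2),"%.1e"%e,p.round(3))
    pr(rows(L,cur),0,4,2);pr(rows(L2,L[-1]),0,4,2)
E
python3 close.py
```

```text
[-0.08  0.32  1.55  0.    1.27  1.5 ] 1.5e-10 [0.576 0.023 0.414]
[-0.08  0.29  1.58 -0.    1.27  1.5 ] 2.4e-12 [0.559 0.024 0.419]
[-0.08  0.31  1.61 -0.    1.23  1.5 ] 1.1e-11 [0.559 0.024 0.399]
[-0.08  0.3   1.65 -0.    1.19  1.5 ] 2.1e-09 [0.545 0.024 0.384]
[-0.08  0.3   1.7  -0.    1.14  1.5 ] 4.2e-09 [0.53  0.024 0.37 ]
[-0.09  0.29  1.75 -0.    1.1   1.5 ] 5.3e-09 [0.516 0.024 0.355]
[-0.09  0.3   1.8  -0.    1.05  1.49] 6.2e-09 [0.503 0.024 0.339]
[-0.09  0.29  1.87  0.    0.95  1.49] 3.8e-15 [0.485 0.025 0.321]
[-0.1   0.28  1.95  0.01  0.83  1.48] 1.3e-13 [0.466 0.025 0.303]
[-0.1   0.28  2.02  0.02  0.7   1.46] 1.5e-12 [0.449 0.025 0.283]
[-0.11  0.3   2.09  0.03  0.57  1.45] 3.2e-11 [0.434 0.025 0.262]
[-0.11  0.32  2.15  0.05  0.45  1.42] 7.3e-11 [0.423 0.025 0.244]
[-0.12  0.34  2.19  0.07  0.36  1.4 ] 1.8e-10 [0.416 0.025 0.231]
[-0.12  0.37  2.21  0.09  0.3   1.38] 3.2e-15 [0.413 0.025 0.218]
[-0.12  0.39  2.22  0.1   0.28  1.37] 1.0e-09 [0.412 0.025 0.21 ]
[[-0.0001, -0.0001, -0.03, 0, 0, 0, 0], [-0.0003, 0.0176, -0.005, -0.11, 0.14, 0.06, 0], [0, 0, 0.02, 0, 0, 0, 0]]
[[0, 0.0132, 0.015, 0, 0, 0, 0], [-0, 0.0155, 0.0137, 0, 0, 0, 0], [0, 0.0142, 0.015, 0, 0, 0, 0], [0, 0.0129, 0.0162, 0, 0, 0, 0], [-0, 0.0184, 0.0174, 2.22, 0, -0, 0], [-0, 0.0193, 0.018, 2.78, -0, -0, 0], [-0, 0.0186, 0.0184, 2.78, 0, -0, 0], [-0, 0.0178, 0.0187, 2.78, 0, 0, 0], [0, 0.0138, 0.0152, 2.22, 0, -0, 0], [0, 0.0101, 0.0115, 1.67, 0, 0, 0], [-0, 0.0064, 0.0115, 0.56, 0, 0, 0], [0, 0.0028, 0.0078, 0, 0, 0, 0]]
```

```bash
sed -i 's/\[15,0\]/[8,0]/' close.py; python3 close.py | tail -4
```

```text
[-0.11  0.38  2.11  0.03  0.51  1.45] 3.7e-10 [0.434 0.025 0.222]
[-0.11  0.4   2.12  0.03  0.48  1.45] 6.4e-12 [0.433 0.025 0.214]
[[-0.0001, -0.0001, -0.03, 0, 0, 0, 0], [-0.0003, 0.0176, -0.005, -0.11, 0.14, 0.06, 0], [0, 0, 0.02, 0, 0, 0, 0]]
[[0, 0.0132, 0.015, 0, 0, 0, 0], [-0, 0.0155, 0.0137, 0, 0, 0, 0], [0, 0.0142, 0.015, 0, 0, 0, 0], [0, 0.0129, 0.0162, 0, 0, 0, 0], [-0, 0.0151, 0.0173, 1.19, 0, 0, 0], [0, 0.0149, 0.018, 1.48, 0, 0, 0], [-0, 0.0138, 0.0186, 1.48, 0, -0, 0], [-0, 0.0126, 0.0191, 1.48, 0, 0, 0], [-0, 0.0093, 0.0156, 1.19, 0, 0, 0], [0, 0.0065, 0.0119, 0.89, -0, 0, 0], [-0, 0.0042, 0.012, 0.3, 0, -0, 0], [-0, 0.0019, 0.0081, 0, 0, 0, 0]]
```

Request:
step_arm([
  [0, 0, -0.03, 0, 0, 0, 0],
  [-0.0003, 0.0176, -0.005, -0.11, 0.14, 0.06, 0],
  [0, 0, 0.02, 0, 0, 0, 0],
  [0, 0.0132, 0.015, 0, 0, 0, 0],
  [0, 0.0155, 0.0137, 0, 0, 0, 0],
  [0, 0.0142, 0.015, 0, 0, 0, 0],
  [0, 0.0129, 0.0162, 0, 0, 0, 0],
  [0, 0, 0, 0, 0, 0, 0],
])

```text
time_s: 24.62
tcp_pos: [0.5006, 0.0245, 0.3374]
ee_rot: [2.207, -2.233, -0.004]
contact_force: [-0.7, 0.1, -0.7]
finger_gap: 0.0
```

Run:
```python
from h import *
s,Rt=show()
c=r.camera("scene");cv2.imwrite("pics/scene17.png",c["pixels"])
```

```text
t 24.625 tcp [0.5006 0.0245 0.3374] gap 0.0 F [-0.7  0.1 -0.7]
x [-0.011 -1.    -0.   ] z [-0.003  0.    -1.   ] q [-0.089  0.296  1.8   -0.     1.049  1.493] tipcab [-0.1966 -0.0146  0.164 ]
```

View pics/scene17.png

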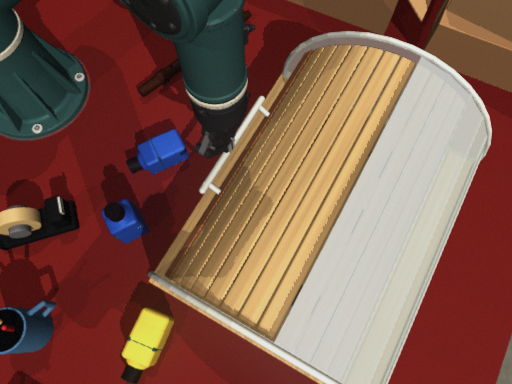

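Request:
step_arm([
  [0, 0.0151, 0.0173, 1.19, 0, 0, 0],
  [0, 0.0149, 0.018, 1.48, 0, 0, 0],
  [0, 0.0138, 0.0186, 1.48, 0, 0, 0],
  [0, 0.0126, 0.0191, 1.48, 0, 0, 0],
  [0, 0.0093, 0.0156, 1.19, 0, 0, 0],
  [0, 0.0065, 0.0119, 0.89, 0, 0, 0],
  [0, 0.0042, 0.012, 0.3, 0, 0, 0],
  [0, 0.0019, 0.0081, 0, 0, 0, 0],
  [0, 0, 0, 0, 0, 0, 0],
])

```text
time_s: 25.8
tcp_pos: [0.4343, 0.025, 0.2142]
ee_rot: [-2.136, 2.161, -0.153]
contact_force: [-1.9, 0.0, 0.9]
finger_gap: 0.0005
```

Run:
```python
from h import *
s,Rt=show()
c=r.camera("scene");cv2.imwrite("pics/scene18.png",c["pixels"])
```

```text
t 25.8 tcp [0.4343 0.025  0.2142] gap 0.0005 F [-1.9  0.   0.9]
x [-0.011 -1.     0.   ] z [ 0.141 -0.002 -0.99 ] q [-0.108  0.402  2.116  0.029  0.483  1.45 ] tipcab [-0.2379 -0.0149  0.0425]
```

View pics/scene18.png

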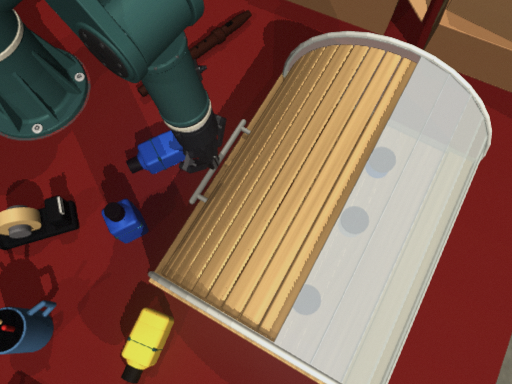

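Request:
step_arm([
  [0, 0, 0.0015, 0, 0, 0, 0],
  [0, 0, 0.0015, 0, 0, 0, 0],
  [0, 0, 0.001, 0, 0, 0, 0],
  [0, 0, 0, 0, 0, 0, 0],
])

```text
time_s: 26.35
tcp_pos: [0.4347, 0.0251, 0.2131]
ee_rot: [-2.135, 2.158, -0.157]
contact_force: [-16.9, -0.7, 53.6]
finger_gap: -0.0002
```

Request:
step_arm([
  [0, 0.0, -0.01, 0, 0, 0, 0],
  [0, 0.01, -0.04, 0, 0, 0, 0],
  [0, 0.0, -0.06, 0, 0, 0, 0],
  [0, 0.0, -0.06, 0, 0, 0, 0],
  [0.05, 0, -0.03, 0, 0, 0, 0],
  [0.06, 0, 0, 0, 0, 0, 0],
  [0.06, 0, 0, 0, 0, 0, 0],
  [0.06, 0, 0, 0, 0, 0, 0],
  [0.06, 0, 0, 0, 0, 0, 0],
  [0, 0, 0, 0, 0, 0, 0],
])

```text
time_s: 27.6
tcp_pos: [0.3939, -0.2691, 0.4075]
ee_rot: [-2.131, 2.166, -0.161]
contact_force: [0.7, 0.8, -0.4]
finger_gap: 0.0002
```

Run:
```python
from h import *
s,Rt=show()
for n in("scene","top"):
    c=r.camera(n);cv2.imwrite(f"pics/{n}19.png",c["pixels"])
    print(n,[proj(c,c2w([-.237*np.cos(np.radians(4+t)),y,.02+.237*np.sin(np.radians(4+t))])).round(1) for t in(0,3) for y in(-.1,.1)])
    crop(c["pixels"],*((140,60,300,220) if n=="scene" else (100,180,300,300)),4,f"{n}19c.png")
```

```text
t 27.6 tcp [ 0.3939 -0.2691  0.4075] gap 0.0002 F [ 0.7  0.8 -0.4]
x [-0.017 -1.     0.003] z [ 0.144 -0.006 -0.99 ] q [-0.786  0.144  1.811  0.111  1.083  0.754] tipcab [-0.2743 -0.3102  0.236 ]
scene [array([191.6, 201.1]), array([243.1, 121.9]), array([191.1, 199.4]), array([243.4, 119.2])]
top [array([296.7, 258.4]), array([192.7, 255.3]), array([297.4, 257.4]), array([191.6, 254.2])]
```

View pics/top19.png

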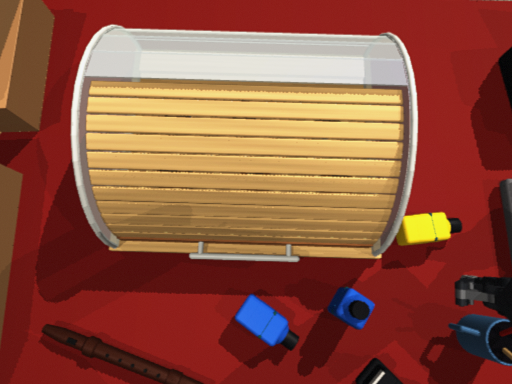

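View pics/scene19c.png

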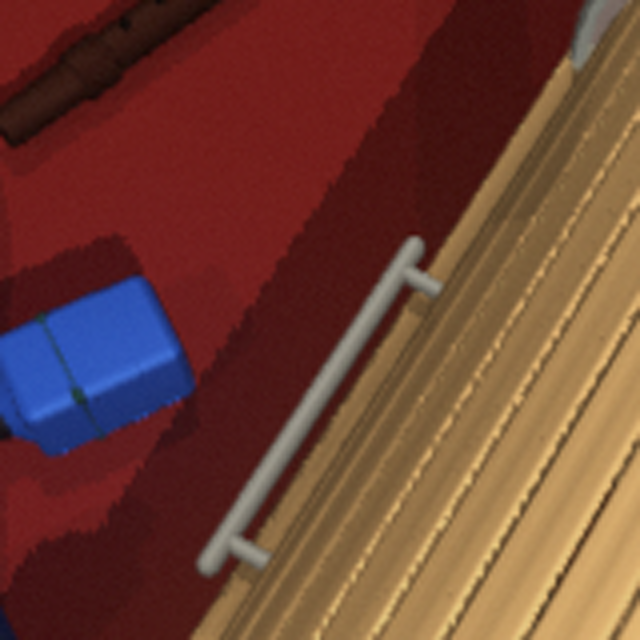

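View pics/top19c.png

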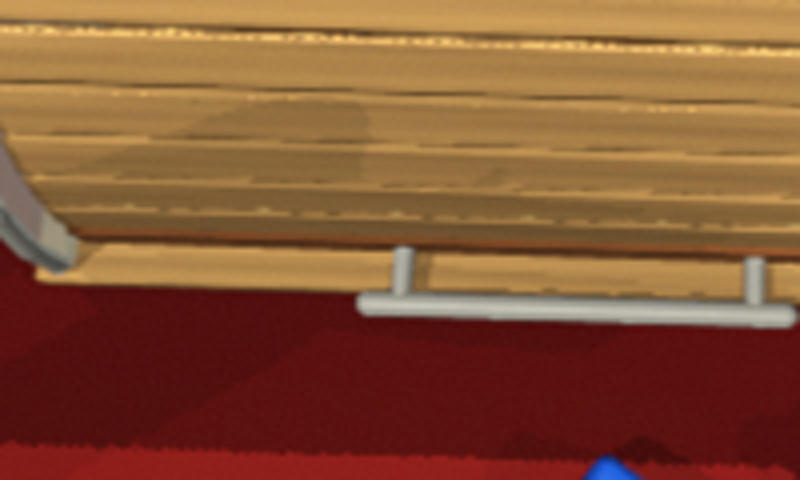

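Run:
```python
from station import r
print(r.get_state()["time_s"]);print(r.close_job())
```

```text
27.7
the job is handed in; nothing more can be done
None
```

The job is done and handed in at 27.7 s of the 67 s allowed, with the arm clear of everything.

**What I did**
- I rolled the cover up to its stop. The handle reached the top and the force rose to about 29 N.
- I gripped the amber bottle across its sides, lifted it and turned it upright in the air. The arm could not reach straight in at that spot, so I set it down between the twins turned about 25°.
- I then regripped it from above, squared it to the cabinet and lowered it until it touched the floor before letting go.
- I rolled the cover down to its stop, pushing with the closed fingers, and moved the arm away.

**Last checks**
- **Position:** after it was first set down, the bottle's centre was within about 1 mm of midway between the twins in the scene camera. After squaring I only checked by eye in the wrist view, where the three caps lay in one line. The cameras differ by about 3 mm in absolute position.
- **Cover:** the handle ends sit within about 1.5 pixels of where they should be when fully shut. Pressing at the stop gave about 54 N through the fingertips, under the 120 N wrist limit; the 40 N limit is for the arm and gripper body, which touched nothing there.
- **Other stock:** the twins were in the same place in every picture before closing, and the look-alikes were never touched. The tubs were never touched, but I did not measure their positions.
- **Not checked:** the front row could not be seen once the cover was shut. The cover went down without any sign of snagging.

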